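# Gauge the fork yokes in the dust cabinet

## Robot

A 6-joint arm with a two-finger parallel gripper is mounted at the origin on the work surface. World frame = base frame: x ahead of the robot, y to its left, z up, the work surface at z = 0. Lengths are in m, angles in rad, forces in N, time in s.
With the tool pointing down it reaches from about 0.25 to 0.775 m from the base axis. Payload 4 kg.
Tool frame: the origin (TCP) lies on the centre line of the jaws, within the pads' length; the fingertips stand 19 mm ahead of it and the grasp point (between the pads) is the TCP; x points along the fingers, z is the direction in which the jaws open and shut, and the axes are right-handed (so a half turn about x gives the same grasp; the last joint's range is limited). The gripper opens to 94 mm and grips with 3 to 60 N. Pads are 16 mm wide; open, the fingers measure 119 mm over their backs; the gripper's body (75 mm by 177 mm) begins 78 mm behind the grasp point.
Start: joints at [-1.313, 0.087, 1.371, -0, 1.684, -0.103], TCP at [0.194, -0.515, 0.225] pointing down, gripper open.
Joint ranges: [-3.1, 3.1], [-0.76, 2.03], [0.27, 2.55], [-1.08, 4.22], [0.17, 2.65], [-2.57, 2.57]. Speed limits (rad/s): [2.79, 2.79, 3.14, 3.14, 3.14, 3.14].

## Interface

Orientations are given as [roll, pitch, yaw] about the fixed x, y, z axes, in that order (R = Rz(yaw) Ry(pitch) Rx(roll)).
In Python, from bench import robot, snapshot, camera_params gives the robot as it stands.
- The arm moves only by the tool step_arm, never from a script. Its argument "motion" is text: rows parted by semicolons, each of 7 numbers parted by spaces: the opening in per cent of the stroke, from 0 (shut) to 100 (fully open), then the shift along the tool's x, y, z in cm, then the turn, a rotation vector about the tool's x, y, z in rad. A call has 1 to 20 rows; each row shifts and turns the commanded pose from where the row before left it, along the tool's axes as they then stand; what a row does not reach is not made up. A row lasts 1/12 s, in which the tool goes at most 41.7 mm and 7.16 degrees, less where a joint would pass 70% of its speed; a pose out of reach is approached as far as the arm can. A call with a gripper value outside its range is refused whole. The fingers move at their own pace and stop on an object; the grip force is fixed at half the most. Time passes only in rows, so rows that do not move let the fingers close. It gives the time, the measured TCP pose, the force and the opening at its end, in the units of the state.
- robot.get_obs(): the state, without advancing time (a new reading comes with each control period).
- snapshot(name): name is "side" or "top"; returns the picture (400x640x3 uint8, red, green, blue); there is no depth.
- camera_params(name): a dict with "fx", "fy", "cx", "cy" (pixels), "R" (3x3) and "t" (3): a world point X has camera coordinates R X + t. Camera axes: x right, y down, z forward; pixel columns grow to the right and rows downward; lengths in m; the calibration is good to about 2 mm. A picture is of the moment at which its call begins. camera_params takes no time and is no camera call.
- robot.close_job(): hands the job in, once; it reports no verdict.
The state is a dict: "time": time; "joint_positions": joint angles; "qvel": joint speeds; "joint_torque": joint torques, N m; "tool_pos": TCP position; "ee_rot": TCP orientation; "wrist_force": force on the tool from outside, world axes, zero at the start; "wrist_torque": the same for the moment, N m; "width": finger opening in m.
Only numpy, scipy, OpenCV 4.12 (cv2) and the standard library are available. Lean on these libraries where they do the work, as an engineer would, in place of code of your own. Each camera call takes 0.05 s, during which the arm holds its last target.

## Task

Slide the gauging cabinet's guard fully open and stand all the fork yokes from the bench (two or three of them) upright on its floor. Then check their slots in the cabinet one after another, from the shortest yoke to the tallest: push the go gauge's blade straight down between the prongs until its shoulder rests on them, and hold it there for a second. Finally put the gauge back in its stand, leave the yokes standing in the cabinet, slide the guard fully shut, and do not disturb the piston, bottle or wrench.

Things in the scene. Friction and masses are not known exactly. Their poses are not given: they have to be found in the camera images.
- plate (a point): Centre of the top face of the gauging cabinet's floor plate, 12 mm above the bench; x points away from the robot, y left along the guard's track, z up. The clear floor is 200 mm (x) by 260 mm (y), between walls whose tops are 110 mm above the floor (122 mm above the bench).
- cabinet: Low grey gauging cabinet fixed on the bench's right side, turned up to 9 degrees. Origin on the bench, 12 mm straight below the plate point, same axes. Walls 12 mm thick, 122 mm high. To the right (-y) of its open bay is a closed housing, 122 mm high and 260 mm long, over which the guard slides.
- guard (a joint): The cabinet's sliding roof guard: a clear panel in an aluminium frame, 220 by 272 mm, 8 mm thick, its underside 2 mm above the walls. 0 = fully shut (over the floor), 0.25 m = fully open (slid along the plate's -y over the housing). Needs 2 to 5 N; stays where left.
- guard_grip (a point): Top centre of the guard's black handle: an upright bar 70 mm long along the plate's x, 14 mm thick along y, standing 36 mm above the panel, near the panel's left (+y) edge: at plate x = 0, y = 0.10 - guard value. Its top is 168 mm above the bench.
- stand: Wooden gauge stand (fixed), 80 (x) by 60 (y) by 50 mm high, origin at the centre of its underside. In its top centre is a slot 31 mm along its x by 11 mm along its y, 40 mm deep, where the gauge lives.
- gauge: Loose steel go gauge, 0.12 kg, upright in the stand's slot at the start. Origin at the blade's tip, z up. Blade 24 mm (x) by 6 mm thick (y), 34 mm long, its last 4 mm narrowed to 18 by 3. Above it the handle, a block 50 (x) by 14 (y) by 46 mm high (z = 34 to 80 mm); pinch it across y. Its underside is the shoulder; in the stand it rests on the stand's top.
- shoulder (a point): On the gauge: centre of the handle's underside, 34 mm above the blade's tip.
- yoke1: The shortest of four sizes of aluminium fork yoke (U-shaped), or absent: 40 mm (x) by 46 mm (y) by 60 mm high, 0.25 kg give or take a fifth, standing upright, origin at the centre of its underside, z up. Two prongs, each 18 mm thick, leave a slot 10 mm wide (y) and 40 mm deep, open at the top and both x ends.
- yoke1_top (a point): Middle of the slot's mouth on yoke 1, level with the prong tops (60 mm above its underside).
- yoke2: The second of four sizes of aluminium fork yoke (U-shaped), or absent: 46 mm (x) by 46 mm (y) by 72 mm high, 0.35 kg give or take a fifth, standing upright, origin at the centre of its underside, z up. Two prongs, each 18 mm thick, leave a slot 10 mm wide (y) and 40 mm deep, open at the top and both x ends.
- yoke2_top (a point): Middle of the slot's mouth on yoke 2, level with the prong tops (72 mm above its underside).
- yoke3: The third of four sizes of aluminium fork yoke (U-shaped), or absent: 52 mm (x) by 46 mm (y) by 84 mm high, 0.48 kg give or take a fifth, standing upright, origin at the centre of its underside, z up. Two prongs, each 18 mm thick, leave a slot 10 mm wide (y) and 40 mm deep, open at the top and both x ends.
- yoke3_top (a point): Middle of the slot's mouth on yoke 3, level with the prong tops (84 mm above its underside).
- yoke4: The tallest of four sizes of aluminium fork yoke (U-shaped), or absent: 58 mm (x) by 46 mm (y) by 96 mm high, 0.62 kg give or take a fifth, standing upright, origin at the centre of its underside, z up. Two prongs, each 18 mm thick, leave a slot 10 mm wide (y) and 40 mm deep, open at the top and both x ends.
- yoke4_top (a point): Middle of the slot's mouth on yoke 4, level with the prong tops (96 mm above its underside).
- piston: Bystander: bare piston 76 mm across, 58 mm high, origin under its centre.
- oil: Bystander: grey bottle 60 mm across, 160 mm high, origin under its centre.
- wrench: Bystander: wrench 190 mm long lying on the bench, origin in its middle.
Not all that is in view belongs to the job. Leave any purple look-alike of the yoke4 alone.

How it is judged:
By the outcome, as a careful person would: the job done as asked, in the order asked, and still so for the second after the job is handed in, with the robot touching nothing.
Of yoke1, yoke2, yoke3, yoke4 only 2 to 3 are there at a start; the rules pass over those that are not, and their reading is None.
At some moment in a run one of yoke1, yoke2, yoke3, yoke4 may be knocked a few centimetres aside while the robot is not near it.
It also fails if it takes over 210 s, if anything falls off the work surface, if the arm or the gripper's body presses on something with over 40 N, if the wrist force passes 120 N, or if a joint passes its speed limit or range.

## Working session

There is one attempt and no reset: what is moved stays moved. The work goes in short steps, Python scripts to look and compute and a tool call to move; the robot and the scene stay as the last step left them, time stands still between calls to the robot, and variables do not carry over. Pictures are saved under pics/ and viewed, and the job is handed in when it is done.

Besides the shell and the picture viewer there is one more tool, called as name(argument=value, ...), one argument or row to a line, values as JSON. step_arm: Moves the arm, as the interface text tells. Its arguments: {"type":"object","properties":{"motion":{"type":"string"}},"required":["motion"]}

```bash
ls; mkdir -p pics; python3 - <<'E'
from bench import robot, snapshot, camera_params
import cv2
for n in("side","top"):
    im=snapshot(n); cv2.imwrite(f"pics/{n}0.png",im[:,:,::-1])
    print(n,camera_params(n))
print(robot.get_obs())
E
```

```text
pics
side {'fx': 398.3941230456235, 'fy': 398.3941230456235, 'cx': 321.24142964590465, 'cy': 195.57889726833676, 'R': array([[ 0.94863258, -0.31610822, -0.01310806],
       [-0.24129949, -0.69609411, -0.67618603],
       [ 0.20462351,  0.64461507, -0.7366143 ]]), 't': array([-0.48615157,  0.33864063,  0.85905455])}
top {'fx': 401.66087035540454, 'fy': 401.66087035540454, 'cx': 318.62074696845644, 'cy': 198.04730365660487, 'R': array([[-2.46560035e-03, -9.99837961e-01,  1.78317988e-02],
       [-9.84151158e-01, -7.35710007e-04, -1.77330076e-01],
       [ 1.77314461e-01, -1.79864105e-02, -9.83989873e-01]]), 't': array([0.12525283, 0.56167054, 1.03705728])}
{'time': 0.1, 'joint_positions': array([-1.31308377e+00,  8.78962105e-02,  1.37211390e+00, -2.66696365e-05,
        1.68360721e+00, -1.03107462e-01]), 'qvel': array([-0.0002003 , -0.00183489, -0.00420681,  0.00080905,  0.00096054,
        0.00028473]), 'joint_torque': array([ 2.73172358e-03, -3.41252518e+01, -3.03300869e+01,  7.20799528e-02,
        3.04719445e-02, -1.09776834e-04]), 'tool_pos': array([ 0.19403707, -0.51413752,  0.22340746]), 'ee_rot': array([3.05157608, 1.56877149, 1.8415968 ]), 'wrist_force': array([ 0.86824404, -0.36261175,  0.24627323]), 'wrist_torque': array([ 0.02972689,  0.00957963, -0.0046554 ]), 'width': 0.09413425984772854}
```

View pics/side0.png

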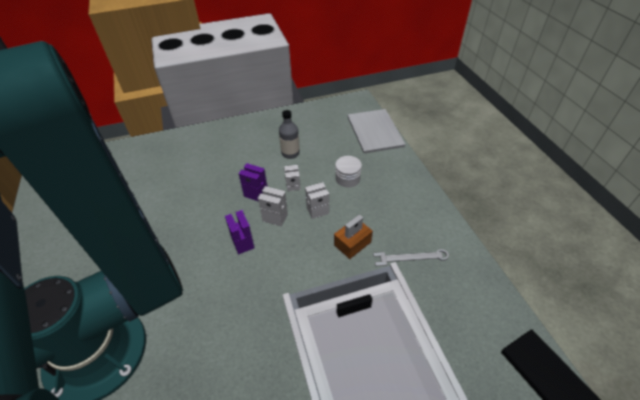

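View pics/top0.png

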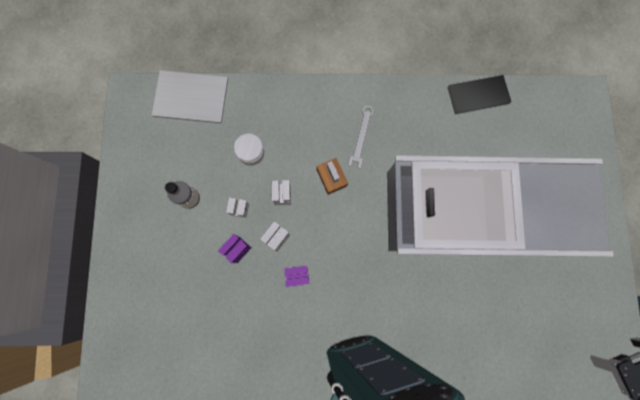

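```bash
cat > h.py <<'E'
import numpy as np,cv2
from bench import robot, snapshot, camera_params
def ray(n,u,v,z):
    c=camera_params(n);d=c["R"].T@np.array([(u-c["cx"])/c["fx"],(v-c["cy"])/c["fy"],1]);o=-c["R"].T@c["t"]
    return o+d*(z-o[2])/d[2]
def proj(n,X):
    c=camera_params(n);p=c["R"]@np.array(X,float)+c["t"]
    return np.array([c["fx"]*p[0]/p[2]+c["cx"],c["fy"]*p[1]/p[2]+c["cy"]])
def shot(n,f=None):
    im=snapshot(n)
    if f: cv2.imwrite(f"pics/{f}.png",im[:,:,::-1])
    return im
def crop(im,x0,y0,x1,y1,s,f):
    cv2.imwrite(f"pics/{f}.png",cv2.resize(im[y0:y1,x0:x1,::-1],None,fx=s,fy=s,interpolation=cv2.INTER_CUBIC))
E
python3 - <<'E'
from h import *
t=cv2.imread("pics/top0.png")[:,:,::-1];s=cv2.imread("pics/side0.png")[:,:,::-1]
crop(t,210,150,360,290,5,"t0a");crop(t,380,140,620,270,3,"t0b");crop(s,220,100,380,265,3.6,"s0a")
crop(s,270,240,480,400,3.5,"s0b")
E
```

```text
(no output)
```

View pics/t0a.png

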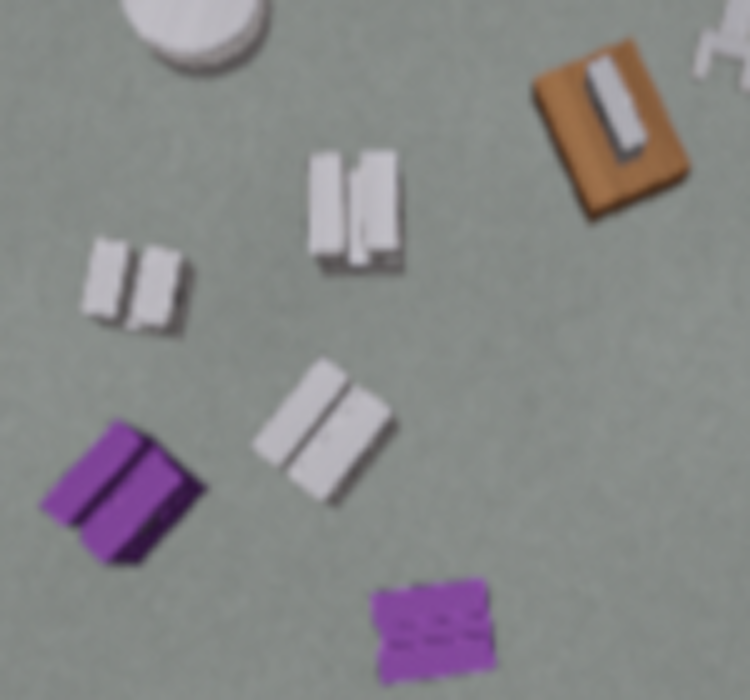

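View pics/t0b.png

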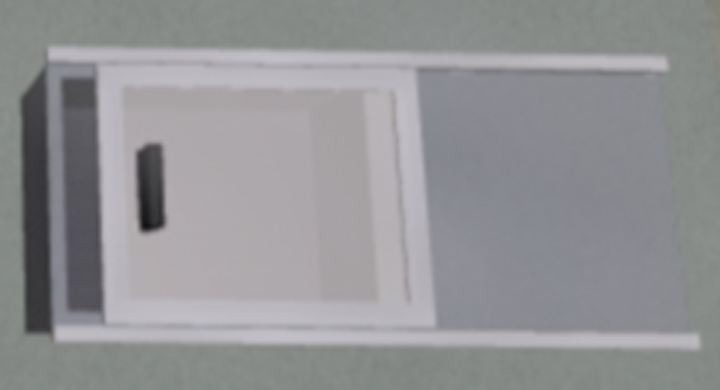

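View pics/s0a.png

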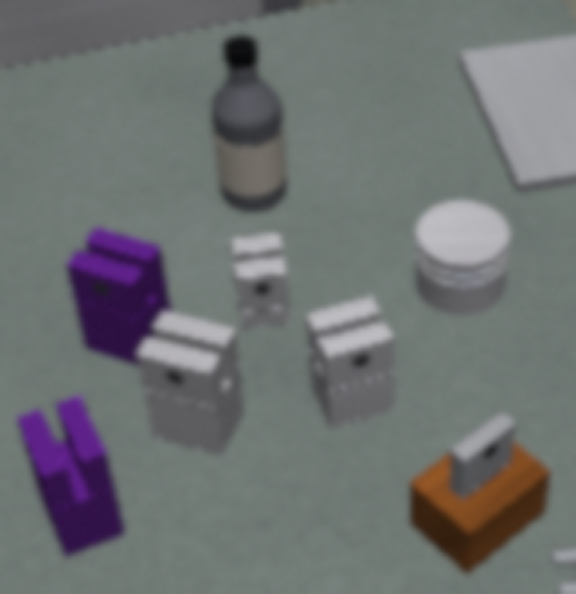

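View pics/s0b.png

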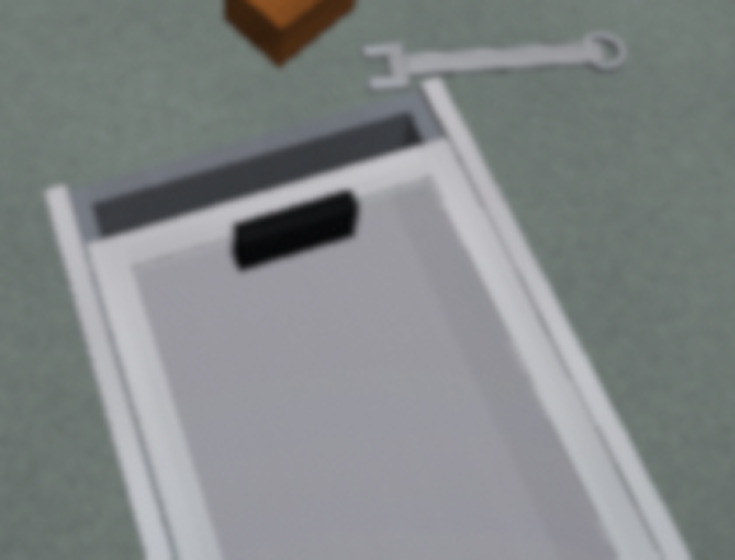

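```bash
python3 - <<'E'
from h import *
f=lambda n,x0,y0,s,pts,z:np.array([ray(n,x0+(a+.5)/s-.5,y0+(b+.5)/s-.5,z) for a,b in pts])
def rep(name,P):
    c=P.mean(0);print(name,c.round(4),"edges",[round(float(np.linalg.norm(P[i]-P[(i+1)%4])),4) for i in range(4)],
     "slotdir deg",np.degrees([np.arctan2(*(P[3]-P[0])[[1,0]]),np.arctan2(*(P[2]-P[1])[[1,0]])]).round(1))
Y={'y1':([(97,238),(185,251),(167,328),(82,313)],.06),
'y3':([(309,153),(396,150),(399,248),(309,254)],.084),
'y4':([(325,358),(395,410),(328,505),(252,443)],.096),
'stand':([(533,83),(630,40),(690,170),(592,215)],.05),
'gauge':([(586,60),(610,52),(646,142),(624,152)],.096)}
for k,(p,z) in Y.items(): rep(k,f("top",210,150,5,p,z))
# cabinet: bay/housing
g=f("top",380,140,3,[(97,64),(415,67),(436,326),(105,325)],.132); rep("guard",g)
print(g.round(3))
h=f("top",380,140,3,[(137,148),(161,143),(164,228),(142,232)],.168); rep("handle",h)
w=f("top",380,140,3,[(49,47),(667,56),(700,348),(55,341)],.132);rep("rails",w);print(w.round(3))
print(f("top",380,140,3,[(48,66),(55,325)],.122).round(3))
for n,u,v,z in [("top",248,148,.058),("top",180,188,.16),("top",361,135,.01)]: print(ray(n,u,v,z).round(3))
# bottle base in side
print(ray("side",291,156,0).round(3), ray("side",348,162,.058).round(3))
E
```

```text
y1 [0.538  0.3442 0.06  ] edges [0.0475, 0.0422, 0.0458, 0.0409] slotdir deg [171.  168.7]
y3 [0.5774 0.2259 0.084 ] edges [0.0457, 0.0525, 0.047, 0.054] slotdir deg [-178.9 -177.7]
y4 [0.457  0.2376 0.096 ] edges [0.0448, 0.0583, 0.0499, 0.0564] slotdir deg [140.1 145.3]
stand [0.6258 0.0885 0.05  ] edges [0.0588, 0.0799, 0.0591, 0.0803] slotdir deg [-156.6 -156.4]
gauge [0.6284 0.0881 0.096 ] edges [0.0134, 0.0519, 0.0127, 0.0532] slotdir deg [-158.5 -159.2]
guard [ 0.532  -0.2466  0.132 ] edges [0.2723, 0.2195, 0.2728, 0.2203] slotdir deg [179.2 179.3]
[[ 0.643 -0.112  0.132]
 [ 0.641 -0.384  0.132]
 [ 0.421 -0.382  0.132]
 [ 0.423 -0.109  0.132]]
handle [ 0.5305 -0.1416  0.168 ] edges [0.0202, 0.0693, 0.0181, 0.0684] slotdir deg [-179.5  178.9]
rails [ 0.5305 -0.3352  0.132 ] edges [0.5318, 0.2481, 0.5314, 0.248] slotdir deg [179.  178.9]
[[ 0.658 -0.072  0.132]
 [ 0.651 -0.603  0.132]
 [ 0.403 -0.599  0.132]
 [ 0.41  -0.067  0.132]]
[[ 0.644 -0.072  0.122]
 [ 0.423 -0.07   0.122]]
[0.699 0.318 0.058]
[0.566 0.462 0.16 ]
[0.754 0.001 0.01 ]
[0.567 0.472 0.   ] [0.705 0.328 0.058]
```

```bash
cat >> h.py <<'E'
from scipy.spatial.transform import Rotation as Ro
def Rt(a):
    a=np.radians(a);s,c=np.sin(a),np.cos(a)
    return np.array([[0,-s,c],[0,c,s],[-1,0,0]])
def plan(p,a=None,flip=True):
    o=robot.get_obs();R=Ro.from_euler('xyz',o["ee_rot"]).as_matrix()
    ca=np.degrees(np.arctan2(R[1,2],R[0,2]))
    if a is None:a=ca
    if flip: a=ca+((a-ca+90)%180-90)
    T=Rt(a)
    print("t",round(o["time"],2),"pos",o["tool_pos"].round(4),"jaw",ca.round(2),"->",round(a,2),"w",round(o["width"],4),"j6",o["joint_positions"][5].round(2),"F",o["wrist_force"].round(1))
    print(" turn",Ro.from_matrix(R.T@T).as_rotvec().round(4),"then shift cm",(100*T.T@(np.array(p)-o["tool_pos"])).round(2))
E
python3 - <<'E'
from h import *
plan([.531,-.141,.26],89.1)
E
```

```text
t 0.1 pos [ 0.194  -0.5141  0.2234] jaw -69.33 -> -90.9 w 0.0941 j6 -0.1 F [ 0.9 -0.4  0.2]
 turn [ 3.765e-01 -2.000e-03  2.000e-04] then shift cm [ -3.66  33.11 -37.84]
```

step_arm(
  motion="100 0 0 0 0.094 0 0; 100 -0.5 0 0 0.094 0 0; 100 -0.5 0 0 0.094 0 0; 100 -0.5 0 0 0.094 0 0; 100 -0.5 2 -2.4 0 0 0; 100 -0.5 2 -2.4 0 0 0; 100 -0.5 2 -2.4 0 0 0; 100 -0.5 2 -2.4 0 0 0; 100 0 2 -2.4 0 0 0; 100 0 2 -2.4 0 0 0; 100 0 2 -2.4 0 0 0; 100 0 2 -2.4 0 0 0; 100 0 2 -2.4 0 0 0; 100 0 2 -2.4 0 0 0; 100 0 2 -2.4 0 0 0; 100 0 2 -2.4 0 0 0; 100 0 2 -2.4 0 0 0; 100 0 2 -2.4 0 0 0; 100 0 2 -2.4 0 0 0; 100 0 2 -2.4 0 0 0",
)

```text
time: 1.77
tool_pos: [0.5205, -0.134, 0.2589]
ee_rot: [-1.768, 1.57, 2.93]
wrist_force: [0.8, 0.2, -0.1]
width: 0.0939
```

```bash
python3 - <<'E'
from h import *
plan([.531,-.141,.16],89.1)
E
```

```text
t 1.77 pos [ 0.5205 -0.134   0.2589] jaw -90.86 -> -90.9 w 0.0939 j6 1.23 F [ 0.8  0.2 -0.1]
 turn [ 0.0007 -0.0002  0.001 ] then shift cm [9.89 1.06 0.68]
```

step_arm(
  motion="60 0 1 0.7 0 0 0; 60 2 0 0 0 0 0; 60 2 0 0 0 0 0; 60 2 0 0 0 0 0; 60 2 0 0 0 0 0; 60 1.8 0 0 0 0 0; 0 0 0 0 0 0 0; 0 0 0 0 0 0 0; 0 0 0 0 0 0 0; 0 0 0 0 0 0 0; 0 0 0 0 0 0 0; 0 0 0 0 0 0 0",
)

```text
time: 2.77
tool_pos: [0.5305, -0.1429, 0.1628]
ee_rot: [1.182, 1.568, -0.404]
wrist_force: [0.2, 0.9, -0.5]
width: 0.02
```

```bash
python3 - <<'E'
from h import *
plan([.528,-.363,.16],89.1)
crop(shot("top"),360,120,640,300,2.8,"a1")
E
```

```text
t 2.77 pos [ 0.5305 -0.1429  0.1628] jaw -90.87 -> -90.9 w 0.02 j6 1.22 F [ 0.2  0.9 -0.5]
 turn [ 0.0005  0.0009 -0.0022] then shift cm [ 0.28  0.1  22.01]
```

View pics/a1.png

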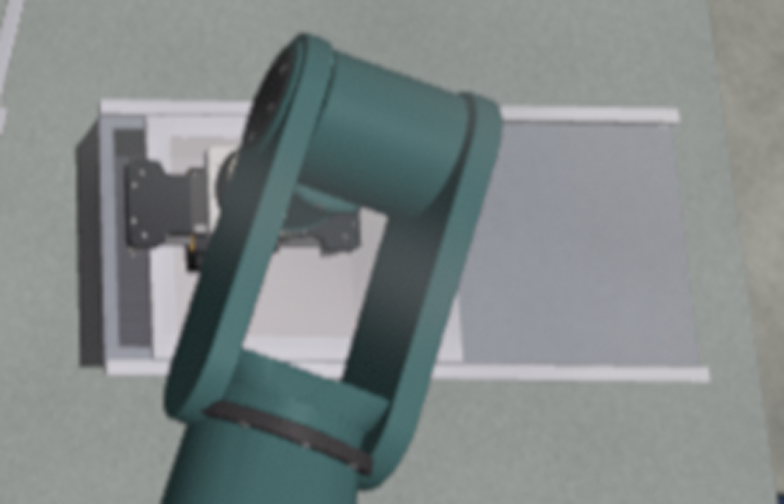

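The gripper is over the handle and still closing (20 mm open). I'll finish the close, then slide.

step_arm(
  motion="0 0.2 0 0 0 0 0; 0 0 0 0 0 0 0; 0 0 0 0 0 0 0; 0 0 0 0.4 0 0 0; 0 0 0 0.8 0 0 0; 0 0 0 1.3 0 0 0; 0 0 0 1.3 0 0 0; 0 0 0 1.3 0 0 0; 0 0 0 1.3 0 0 0; 0 0 0 1.3 0 0 0; 0 0 0 1.3 0 0 0; 0 0 0 1.3 0 0 0; 0 0 0 1.3 0 0 0; 0 0 0 1.3 0 0 0; 0 0 0 1.3 0 0 0; 0 0 0 1.3 0 0 0; 0 0 0 1.3 0 0 0; 0 0 0 1.3 0 0 0; 0 0 0 1.3 0 0 0; 0 0 0 1 0 0 0",
)

```text
time: 4.48
tool_pos: [0.5277, -0.3472, 0.1626]
ee_rot: [1.315, 1.567, -0.271]
wrist_force: [-0.3, 2.4, 7.6]
width: 0.0136
```

```bash
python3 - <<'E'
from h import *
plan([.528,-.363,.16],89.1)
E
```

```text
t 4.48 pos [ 0.5277 -0.3472  0.1626] jaw -90.85 -> -90.9 w 0.0136 j6 0.91 F [-0.3  2.4  7.6]
 turn [ 0.0008  0.001  -0.0038] then shift cm [0.26 0.06 1.58]
```

Now creep to the end stop.

step_arm(
  motion="0 0 0 0.6 0 0 0; 0 0 0 0.5 0 0 0; 0 0 0 0.3 0 0 0; 0 0 0 0.2 0 0 0; 0 0 0 0 0 0 0; 0 0 0 0 0 0 0",
)

```text
time: 4.98
tool_pos: [0.5275, -0.3607, 0.1626]
ee_rot: [2.228, 1.567, 0.643]
wrist_force: [-0.2, 6.6, 8.3]
width: 0.0138
```

step_arm(
  motion="0 0 0 0.2 0 0 0; 0 0 0 0.2 0 0 0; 0 0 0 0 0 0 0; 0 0 0 0 0 0 0",
)

```text
time: 5.32
tool_pos: [0.5276, -0.3608, 0.1625]
ee_rot: [2.952, 1.561, 1.37]
wrist_force: [-1.7, 16.1, 10.9]
width: 0.0139
```

step_arm(
  motion="0 0 0 -0.35 0 0 0; 60 0 0 0 0 0 0; 60 0 0 0 0 0 0; 60 0 0 0 0 0 0; 60 0 0 0 0 0 0; 60 -2 0 0 0 0 0; 60 -2.5 0 0 0 0 0; 60 -2.5 0 0 0 0 0; 60 -2.5 0 0 0 0 0; 60 -2.5 0 0 0 0 0",
)

```text
time: 6.15
tool_pos: [0.5262, -0.3635, 0.28]
ee_rot: [-2.109, 1.57, 2.588]
wrist_force: [0.9, 0.2, 0.8]
width: 0.0563
```

```bash
python3 - <<'E'
from h import *
plan([.538,.344,.25],-10.2)
crop(shot("side"),220,100,480,395,2,"a2")
E
```

```text
t 6.15 pos [ 0.5262 -0.3635  0.28  ] jaw -90.91 -> -10.2 w 0.0563 j6 0.89 F [0.9 0.2 0.8]
 turn [-1.4087e+00 -1.0000e-03  3.0000e-04] then shift cm [  3.    69.84 -11.36]
```

View pics/a2.png

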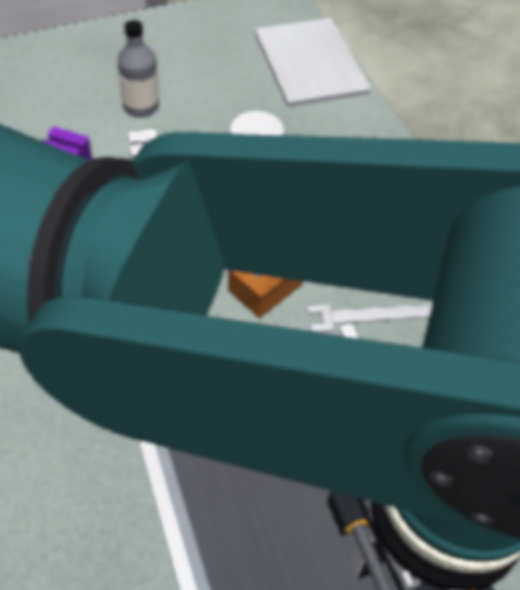

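The arm hides most of the cabinet in this view; the bottle sits at about (289,155) in the full image, unchanged. I'll move to yoke 1 at the far left.

step_arm(
  motion="60 0 0 0 -0.117 0 0; 60 0 0 0 -0.117 0 0; 60 0 0 0 -0.117 0 0; 60 0 0 0 -0.117 0 0; 60 0 0 0 -0.117 0 0; 60 0 0 0 -0.117 0 0; 60 0 0 0 -0.117 0 0; 60 0 0 0 -0.117 0 0; 60 0 0 0 -0.117 0 0; 60 0 0 0 -0.117 0 0; 60 0 0 0 -0.117 0 0; 60 0 0 0 -0.117 0 0; 60 0 2.5 -0.4 0 0 0; 60 0 2.5 -0.4 0 0 0; 60 0 2.5 -0.4 0 0 0; 60 0 2.5 -0.4 0 0 0; 60 0 2.5 -0.4 0 0 0; 60 0 2.5 -0.4 0 0 0; 60 0 2.5 -0.4 0 0 0; 60 0 2.5 -0.4 0 0 0",
)

```text
time: 7.87
tool_pos: [0.531, -0.1598, 0.2787]
ee_rot: [3.13, 1.57, 2.947]
wrist_force: [0.6, 0.2, -0.6]
width: 0.0566
```

step_arm(
  motion="60 0 2.5 -0.4 0 0 0; 60 0 2.5 -0.4 0 0 0; 60 0 2.5 -0.4 0 0 0; 60 0 2.5 -0.4 0 0 0; 60 0 2.5 -0.4 0 0 0; 60 0 2.5 -0.4 0 0 0; 60 0 2.5 -0.4 0 0 0; 60 0 2.5 -0.4 0 0 0; 60 0 2.5 -0.4 0 0 0; 60 0 2.5 -0.4 0 0 0; 60 0 2.5 -0.4 0 0 0; 60 0 2.5 -0.4 0 0 0; 60 0 2.5 -0.4 0 0 0; 60 0 2.5 -0.4 0 0 0; 60 0 2.5 -0.4 0 0 0; 60 0 2.5 -0.4 0 0 0; 60 0 2.5 -0.4 0 0 0; 60 0 2.5 -0.4 0 0 0; 60 0 2.5 -0.4 0 0 0; 60 0 0 0 0 0 0",
)

```text
time: 9.53
tool_pos: [0.5419, 0.324, 0.2775]
ee_rot: [2.863, 1.568, 2.685]
wrist_force: [-0.5, -0.6, -0.5]
width: 0.0563
```

```bash
python3 - <<'E'
from h import *
plan([.538,.344,.05],-10.2)
crop(shot("side"),220,100,480,395,2,"a3")
crop(shot("top"),200,100,640,300,1.8,"a3t")
E
```

```text
t 9.53 pos [0.5419 0.324  0.2775] jaw -10.18 -> -10.2 w 0.0563 j6 0.63 F [-0.5 -0.6 -0.5]
 turn [ 0.0003 -0.0024 -0.0007] then shift cm [22.75  1.9  -0.74]
```

View pics/a3.png

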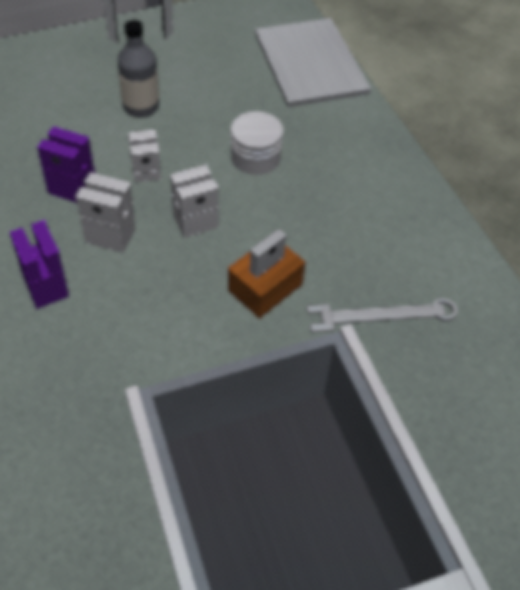

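View pics/a3t.png

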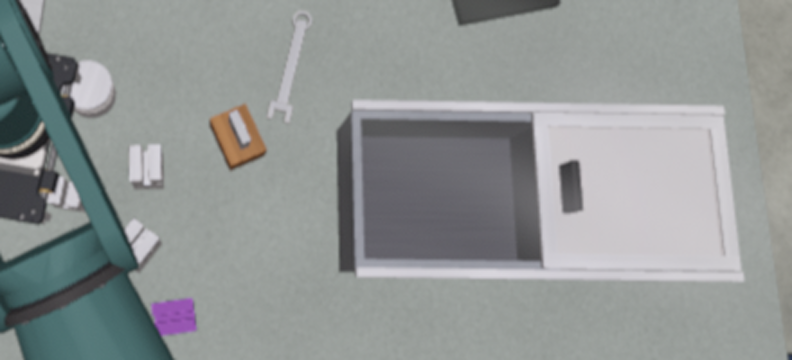

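```bash
python3 - <<'E'
from h import *
g=lambda pts,z:np.mean([ray("side",220+a/3.6,100+b/3.6,z) for a,b in pts],0).round(4)
print("y1",g([(232,239),(282,234),(288,270),(235,277)],.06))
print("y3",g([(309,314),(376,299),(393,338),(320,355)],.084))
print("y4",g([(158,314),(237,330),(215,371),(138,352)],.096))
print("gauge",g([(451,460),(509,416),(517,428),(458,470)],.096))
print("stand",g([(411,485),(488,440),(548,470),(468,530)],.05))
E
```

```text
y1 [0.5392 0.3439 0.06  ]
y3 [0.5767 0.224  0.084 ]
y4 [0.4578 0.2373 0.096 ]
gauge [0.6257 0.0802 0.096 ]
stand [0.6256 0.0837 0.05  ]
```

step_arm(
  motion="60 0 1 -0.4 0 0 0; 60 0 0.9 -0.3 0 0 0; 60 2.5 0 0 0 0 0; 60 2.5 0 0 0 0 0; 60 2.5 0 0 0 0 0; 60 2.5 0 0 0 0 0; 60 2.5 0 0 0 0 0; 60 2.5 0 0 0 0 0; 60 2.5 0 0 0 0 0; 60 2.5 0 0 0 0 0; 60 1.5 0 0 0 0 0; 60 1.3 0 0 0 0 0; 60 0 0 0 0 0 0; 0 0 0 0 0 0 0; 0 0 0 0 0 0 0; 0 0 0 0 0 0 0; 0 0 0 0 0 0 0; 0 0 0 0 0 0 0",
)

```text
time: 11.13
tool_pos: [0.5398, 0.3407, 0.0533]
ee_rot: [0.635, 1.568, 0.453]
wrist_force: [-0.5, -0.3, 3.1]
width: 0.0401
```

step_arm(
  motion="0 -0.5 0 0 0 0 0; 0 -1 0 0 0 0 0; 0 -2 0 0 0 0 0; 0 -2.5 0 0 0 0 0; 0 -2.5 0 0 0 0 0; 0 -2.5 0 0 0 0 0; 0 -2.5 0 0 0 0 0; 0 -2.5 0 0 0 0 0; 0 -2.5 0 0 0 0 0; 0 -2.5 0 0 0 0 0; 0 0 0 0 0 0 0",
)

```text
time: 12.05
tool_pos: [0.5408, 0.3412, 0.269]
ee_rot: [0.648, 1.559, 0.466]
wrist_force: [-0.4, 0.7, -0.5]
width: 0.0393
```

```bash
python3 - <<'E'
from h import *
plan([.533,-.136,.26],-1)
E
```

```text
t 12.05 pos [0.5408 0.3412 0.269 ] jaw -10.43 -> -1.0 w 0.0393 j6 0.66 F [-0.4  0.7 -0.5]
 turn [-0.1645  0.0103 -0.0065] then shift cm [  0.9  -47.72   0.06]
```

step_arm(
  motion="0 0 0 0 -0.08 0 0; 0 0 0 0 -0.08 0 0; 0 0 -1.5 0 0 0 0; 0 0 -2.5 0 0 0 0; 0 0 -2.8 0 0 0 0; 0 0 -2.8 0 0 0 0; 0 0 -2.8 0 0 0 0; 0 0 -2.8 0 0 0 0; 0 0 -2.8 0 0 0 0; 0 0 -2.8 0 0 0 0; 0 0 -2.8 0 0 0 0; 0 0 -2.8 0 0 0 0; 0 0 -2.8 0 0 0 0; 0 0 -2.8 0 0 0 0; 0 0 -2.8 0 0 0 0; 0 0 -2.8 0 0 0 0; 0 0 -2.8 0 0 0 0; 0 0 -2.8 0 0 0 0; 0 0 -2.8 0 0 0 0; 0 0 -1.5 0 0 0 0",
)

```text
time: 13.72
tool_pos: [0.5269, -0.1383, 0.26]
ee_rot: [-2.596, 1.568, -2.624]
wrist_force: [-0.6, 0.1, -1.5]
width: 0.0397
```

```bash
python3 - <<'E'
from h import *
plan([.533,-.136,.07],-1)
crop(shot("side"),220,100,480,395,2,"a4")
E
```

```text
t 13.72 pos [ 0.5269 -0.1383  0.26  ] jaw -1.58 -> -1.0 w 0.0397 j6 -0.33 F [-0.6  0.1 -1.5]
 turn [-0.0102 -0.0025  0.0015] then shift cm [19.    0.24  0.6 ]
```

View pics/a4.png

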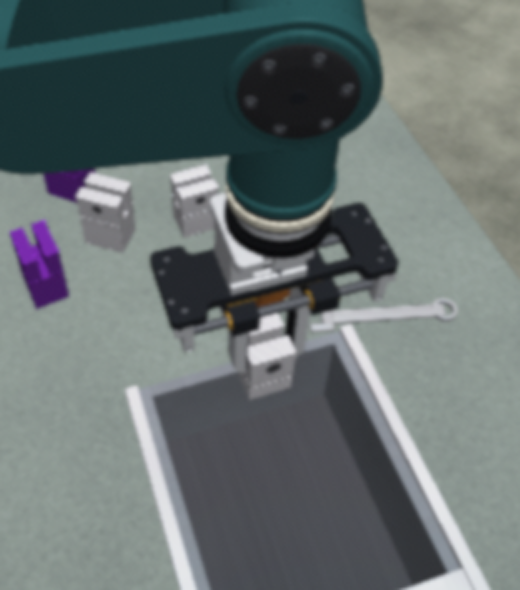

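Yoke 1 is held upright above the bay's far end, at about (270,365) in the crop. Lowering it.

step_arm(
  motion="0 0 0.2 0.6 -0.01 0 0; 0 2 0 0 0 0 0; 0 2.5 0 0 0 0 0; 0 2.5 0 0 0 0 0; 0 2.5 0 0 0 0 0; 0 2.5 0 0 0 0 0; 0 2.5 0 0 0 0 0; 0 2 0 0 0 0 0; 0 1.5 0 0 0 0 0; 0 0.8 0 0 0 0 0; 0 0 0 0 0 0 0; 0 0 0 0 0 0 0",
)

```text
time: 14.77
tool_pos: [0.5346, -0.1322, 0.0735]
ee_rot: [2.452, 1.57, 2.44]
wrist_force: [0.2, 0.5, -1.8]
width: 0.0398
```

step_arm(
  motion="0 0.3 0 0 0 0 0; 0 0.3 0 0 0 0 0; 0 0.2 0 0 0 0 0; 0 0 0 0 0 0 0; 0 0 0 0 0 0 0",
)

```text
time: 15.18
tool_pos: [0.5347, -0.1329, 0.0657]
ee_rot: [-0.486, 1.57, -0.498]
wrist_force: [1.0, 0.2, -2.8]
width: 0.0398
```

step_arm(
  motion="0 0.1 0 0 0 0 0; 70 0 0 0 0 0 0; 70 0 0 0 0 0 0; 70 0 0 0 0 0 0; 70 -0.5 0 0 0 0 0; 70 -2 0 0 0 0 0; 70 -2 0 0 0 0 0; 70 -2 0 0 0.12 0 0; 70 0 0 0 0.12 0 0; 70 0 0 0 0.12 0 0; 70 0 0 0 0.12 0 0; 70 0 0 0 0.12 0 0; 70 0 0 0 0.12 0 0; 70 0 0 0 0.12 0 0; 70 0 0 0 0.12 0 0; 70 0 0 0 0.12 0 0; 70 0 0 0 0.12 0 0; 70 0 0 0 0.12 0 0; 70 0 0 0 0.12 0 0; 70 0 0 0 0.12 0 0",
)

```text
time: 16.85
tool_pos: [0.5348, -0.1329, 0.13]
ee_rot: [1.188, 1.57, -0.39]
wrist_force: [0.6, -0.3, -0.2]
width: 0.0656
```

```bash
python3 - <<'E'
from h import *
plan([.534,-.131,.066],-91)
crop(shot("side"),220,100,480,395,2,"a5")
E
```

```text
t 16.85 pos [ 0.5348 -0.1329  0.13  ] jaw -90.41 -> -91.0 w 0.0656 j6 1.23 F [ 0.6 -0.3 -0.2]
 turn [ 0.0103  0.0003 -0.0007] then shift cm [ 6.4  -0.08 -0.19]
```

View pics/a5.png

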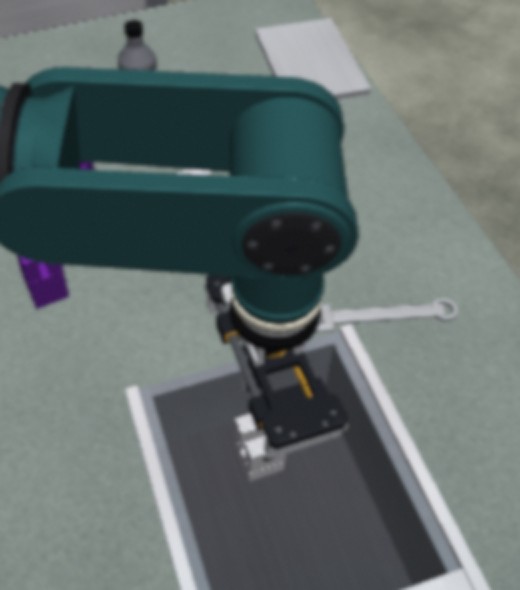

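Yoke 1 stands on the floor, at about (258,448) in the crop. I'll regrip it across the slot to centre it.

step_arm(
  motion="70 1.5 0 -0.2 0.01 0 0; 70 2 0 0 0 0 0; 70 1.5 0 0 0 0 0; 70 1 0 0 0 0 0; 70 0 0 0 0 0 0; 30 0 0 0 0 0 0; 30 0 0 0 0 0 0; 30 0 0 0 0 0 0; 30 0 0 0 0 0 0; 30 0 0 0 0 0 0",
)

```text
time: 17.73
tool_pos: [0.5356, -0.1308, 0.0709]
ee_rot: [1.428, 1.568, -0.153]
wrist_force: [-0.0, 1.3, 2.5]
width: 0.0458
```

```bash
python3 - <<'E'
from h import *
plan([.577,.225,.26],91)
E
```

```text
t 17.73 pos [ 0.5356 -0.1308  0.0709] jaw -90.63 -> -89.0 w 0.0458 j6 1.24 F [-0.   1.3  2.5]
 turn [-0.0284  0.0004 -0.0028] then shift cm [-18.91   4.76 -35.51]
```

step_arm(
  motion="60 0 0 0 0 0 0; 60 0 0 0 0 0 0; 60 0 0 0 0 0 0; 60 -1 0 0 0 0 0; 60 -2.5 0 0 0 0 0; 60 -2.5 0 0 0 0 0; 60 -2.5 0 0 0 0 0; 60 -2.5 0 0 0 0 0; 60 -2.5 0 0 0 0 0; 60 -2.5 0 0 -0.028 0 0; 60 -2.5 0 0 0 0 0; 60 0 0.5 -2 0 0 0; 60 0 0.5 -2.7 0 0 0; 60 0 0.5 -2.7 0 0 0; 60 0 0.5 -2.7 0 0 0; 60 0 0.5 -2.7 0 0 0; 60 0 0.5 -2.7 0 0 0; 60 0 0.5 -2.7 0 0 0; 60 0 0.5 -2.7 0 0 0; 60 0 0.5 -2.7 0 0 0",
)

```text
time: 19.4
tool_pos: [0.5756, 0.1072, 0.2552]
ee_rot: [1.136, 1.57, -0.418]
wrist_force: [0.3, 0.2, -0.4]
width: 0.0564
```

```bash
python3 - <<'E'
from h import *
plan([.577,.225,.07],91)
crop(shot("side"),220,100,480,395,2,"a6")
crop(shot("top"),200,100,640,300,1.8,"a6t")
E
```

```text
t 19.4 pos [0.5756 0.1072 0.2552] jaw -89.04 -> -89.0 w 0.0564 j6 1.64 F [ 0.3  0.2 -0.4]
 turn [-0.0007  0.0003 -0.0006] then shift cm [ 18.52   0.35 -11.78]
```

View pics/a6.png

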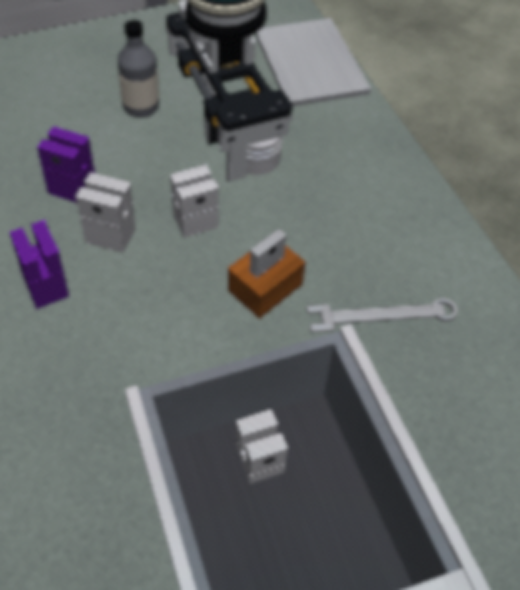

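View pics/a6t.png

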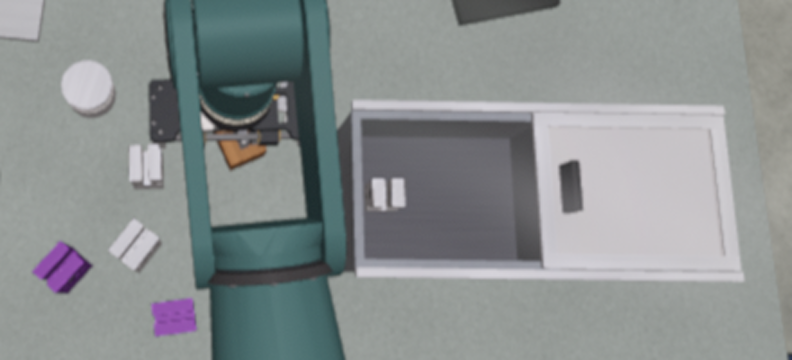

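step_arm(
  motion="75 0 0.1 -2 0 0 0; 75 0 0.1 -2.5 0 0 0; 75 0 0.1 -2.5 0 0 0; 75 0 0 -2.5 0 0 0; 75 0 0 -1.8 0 0 0; 75 0 0 -0.4 0 0 0; 75 2.5 0 0 0 0 0; 75 2.5 0 0 0 0 0; 75 2.5 0 0 0 0 0; 75 2.5 0 0 0 0 0; 75 2.5 0 0 0 0 0; 75 2.5 0 0 0 0 0; 75 2 0 0 0 0 0; 75 1.5 0 0 0 0 0; 30 0 0 0 0 0 0; 30 0 0 0 0 0 0; 30 0 0 0 0 0 0; 30 0 0 0 0 0 0; 30 0 0 0 0 0 0; 30 0 0 0 0 0 0",
)

```text
time: 21.17
tool_pos: [0.5781, 0.2239, 0.0718]
ee_rot: [1.983, 1.566, 0.43]
wrist_force: [-0.1, 2.4, 3.5]
width: 0.046
```

step_arm(
  motion="30 -0.5 0 0 0 0 0; 30 -1.5 0 0 0 0 0; 30 -2.5 0 0 0 0 0; 30 -2.5 0 0 0 0 0; 30 -2.5 0 0 0 0 0; 30 -2.5 0 0 0 0 0; 30 -2.5 0 0 0 0 0; 30 -2.5 0 0 0 0 0; 30 -2.5 0 0 0 0 0; 30 0 0 1 0 0 0; 30 0 0 2 0 0 0; 30 0 0 2.7 0 0 0; 30 0 0 2.7 0 0 0; 30 0 0 2.7 0 0 0; 30 0 0 2.7 0 0 0; 30 0 0 2.7 0 0 0; 30 0 0 2.7 0 0 0; 30 0 0 2.7 0 0 0; 30 0 0 2.7 0 0 0; 30 0 0 2.7 0 0 0",
)

```text
time: 22.83
tool_pos: [0.5794, -0.0523, 0.261]
ee_rot: [-1.517, 1.565, -3.072]
wrist_force: [0.6, 0.4, -4.8]
width: 0.0462
```

step_arm(
  motion="30 0 0 2 -0.11 0 0; 30 0 0 1 -0.11 0 0; 30 0 0 0 -0.11 0 0; 30 0 0 0 -0.11 0 0; 30 0 0 0 -0.11 0 0; 30 0 0 0 -0.11 0 0; 30 0 0 0 -0.11 0 0; 30 0 0 0 -0.11 0 0; 30 0 0 0 -0.11 0 0; 30 0 0 0 -0.11 0 0; 30 0 0 0 -0.11 0 0; 30 0 0 0 -0.11 0 0; 30 0 0 0 -0.11 0 0; 30 0 0 0 -0.106 0 0; 30 0 0 0 0 0 0",
)

```text
time: 24.08
tool_pos: [0.5813, -0.0807, 0.2611]
ee_rot: [-3.121, 1.565, -3.138]
wrist_force: [0.4, 0.8, -5.1]
width: 0.0463
```

```bash
python3 - <<'E'
from h import *
plan([.532,-.206,.09],-1)
E
```

```text
t 24.08 pos [ 0.5813 -0.0807  0.2611] jaw -0.99 -> -1.0 w 0.0463 j6 -0.22 F [ 0.4  0.8 -5.1]
 turn [ 0.0002 -0.0061  0.0001] then shift cm [ 17.11 -12.61  -4.71]
```

step_arm(
  motion="30 0 -1.5 -0.6 0 0 0; 30 0 -2.3 -0.9 0 0 0; 30 0 -2.3 -0.9 0 0 0; 30 0 -2.3 -0.9 0 0 0; 30 0 -2.3 -0.9 0 0 0; 30 0 -1.9 -0.5 0 0 0; 30 1 0 0 0 0 0; 30 2.5 0 0 0 0 0; 30 2.5 0 0 0 0 0; 30 2.5 0 0 0 0 0; 30 2.5 0 0 0 0 0; 30 2.5 0 0 0 0 0; 30 1.5 0 0 0 0 0; 30 1 0 0 0 0 0; 30 0 0 0 0 0 0; 30 0 0 0 0 0 0",
)

```text
time: 25.42
tool_pos: [0.5329, -0.2048, 0.1036]
ee_rot: [2.829, 1.569, 2.81]
wrist_force: [-0.1, -0.0, -5.3]
width: 0.046
```

```bash
python3 - <<'E'
from h import *
plan([.532,-.206,.084],-1)
crop(shot("side"),220,100,480,395,2,"a7")
E
```

```text
t 25.42 pos [ 0.5329 -0.2048  0.1036] jaw -1.09 -> -1.0 w 0.046 j6 -0.45 F [-0.1 -0.  -5.3]
 turn [-0.0015 -0.0019 -0.0006] then shift cm [ 1.96 -0.12 -0.09]
```

View pics/a7.png

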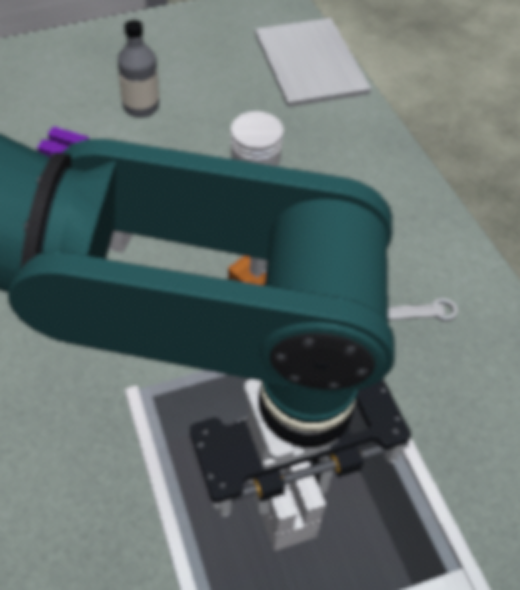

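Yoke 3 hangs upright in the bay, at about (298,515) in the crop. Set it down slowly.

step_arm(
  motion="30 0.7 0 0 0 0 0; 30 0.6 0 0 0 0 0; 30 0.4 0 0 0 0 0; 30 0.2 0 0 0 0 0; 30 0 0 0 0 0 0; 30 0 0 0 0 0 0",
)

```text
time: 25.97
tool_pos: [0.5335, -0.205, 0.0853]
ee_rot: [2.938, 1.571, 2.92]
wrist_force: [0.8, 0.9, -5.7]
width: 0.0456
```

step_arm(
  motion="30 0.2 0 0 0 0 0; 30 0 0 0 0 0 0; 30 0 0 0 0 0 0",
)

```text
time: 26.22
tool_pos: [0.5339, -0.2052, 0.0838]
ee_rot: [-0.51, 1.57, -0.528]
wrist_force: [1.5, -0.1, -4.5]
width: 0.0461
```

step_arm(
  motion="30 0.15 0 0 0 0 0; 70 0 0 0 0 0 0; 70 0 0 0 0 0 0; 70 0 0 0 0 0 0; 70 -0.5 0 0 0 0 0; 70 -1.5 0 0 0 0 0; 70 -2.5 0 0 0 0 0; 70 -2.5 0 0 0 0 0; 70 -2.5 0 0 0 0 0; 70 -2.5 0 0 0 0 0; 70 -2.5 0 0 0 0 0; 70 -2.5 0 0 0 0 0; 70 -2.5 0 0 -0.12 0 0; 70 0 0 0 -0.12 0 0; 70 0 0 0 -0.12 0 0; 70 0 0 0 -0.12 0 0; 70 0 0 0 -0.12 0 0; 70 0 0 0 -0.12 0 0; 70 0 0 0 -0.12 0 0; 70 0 0 0 -0.1 0 0",
)

```text
time: 27.88
tool_pos: [0.5337, -0.2051, 0.2776]
ee_rot: [-1.398, 1.57, -0.47]
wrist_force: [0.2, 0.2, 0.2]
width: 0.0655
```

```bash
python3 - <<'E'
from h import *
plan([.457,.2375,.26],53)
im=shot("side");crop(im,220,100,480,395,2,"a8");crop(shot("top"),200,100,640,300,1.8,"a8t")
for p in [(119,420),(157,440),(75,525),(40,505)]: print(ray("top",210+p[0]/5,150+p[1]/5,.096).round(3))
E
```

```text
t 27.88 pos [ 0.5337 -0.2051  0.2776] jaw 53.15 -> 53.0 w 0.0655 j6 -1.39 F [0.2 0.2 0.2]
 turn [0.0027 0.0002 0.0011] then shift cm [ 1.76 32.76 30.73]
[0.461 0.341 0.096]
[0.45  0.321 0.096]
[0.408 0.361 0.096]
[0.418 0.379 0.096]
```

View pics/a8.png

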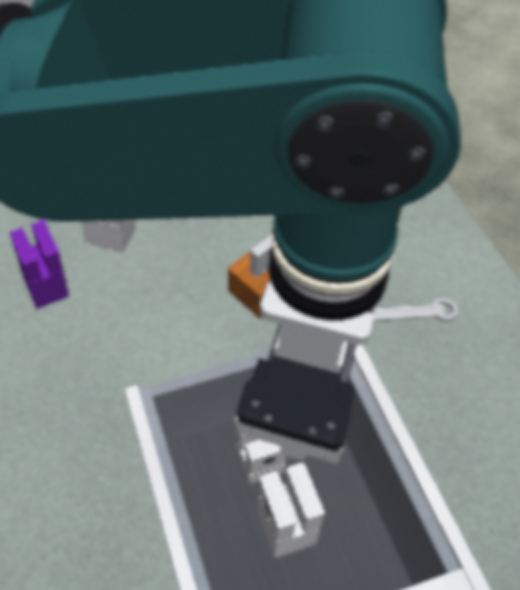

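View pics/a8t.png

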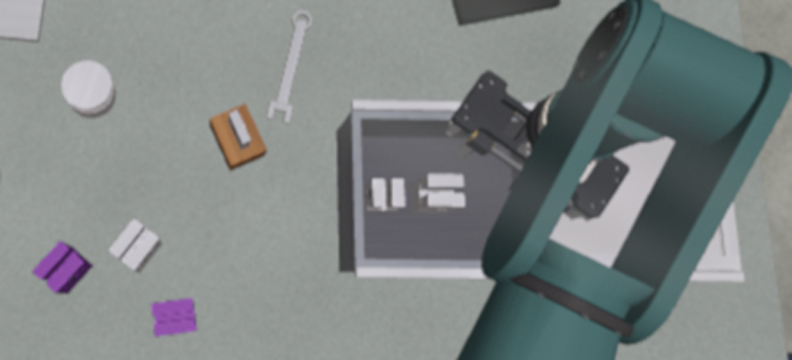

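Both placed yokes stand in the bay, yoke 1 at about (388,192) and yoke 3 at (445,190) in the top crop. On to yoke 4.

step_arm(
  motion="70 0 1.6 1.5 0 0 0; 70 0 1.9 1.8 0 0 0; 70 0 1.9 1.8 0 0 0; 70 0 1.9 1.8 0 0 0; 70 0 1.9 1.8 0 0 0; 70 0 1.9 1.8 0 0 0; 70 0 1.9 1.8 0 0 0; 70 0 1.9 1.8 0 0 0; 70 0 1.9 1.8 0 0 0; 70 0 1.9 1.8 0 0 0; 70 0 1.9 1.8 0 0 0; 70 0 1.9 1.8 0 0 0; 70 0 1.9 1.8 0 0 0; 70 0 1.9 1.8 0 0 0; 70 0 1.9 1.8 0 0 0; 70 0 1.9 1.8 0 0 0; 70 0 1.5 1.4 0 0 0; 70 0 0.5 0.4 0 0 0; 70 0 0 0 0 0 0",
)

```text
time: 29.57
tool_pos: [0.4605, 0.2314, 0.2771]
ee_rot: [-1.244, 1.571, -0.321]
wrist_force: [0.2, -0.0, 0.4]
width: 0.0659
```

```bash
python3 - <<'E'
from h import *
plan([.457,.2375,.08],53)
im=shot("side");crop(im,220,100,480,395,2,"a9")
E
```

```text
t 29.57 pos [0.4605 0.2314 0.2771] jaw 52.88 -> 53.0 w 0.0659 j6 -0.57 F [ 0.2 -0.   0.4]
 turn [-0.0021  0.0001  0.0002] then shift cm [19.71  0.65  0.27]
```

View pics/a9.png

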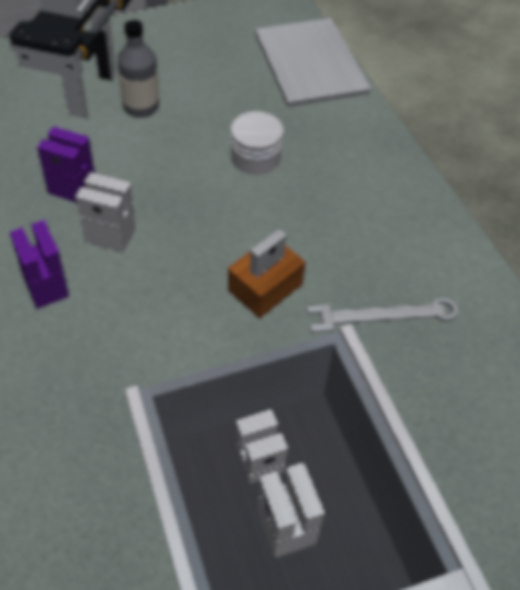

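step_arm(
  motion="70 0 0.65 0.3 0 0 0; 70 2.5 0 0 0 0 0; 70 2.5 0 0 0 0 0; 70 2.5 0 0 0 0 0; 70 2.5 0 0 0 0 0; 70 2.5 0 0 0 0 0; 70 2.5 0 0 0 0 0; 70 2.5 0 0 0 0 0; 70 1.5 0 0 0 0 0; 70 0.8 0 0 0 0 0; 70 0 0 0 0 0 0; 30 0 0 0 0 0 0; 30 0 0 0 0 0 0; 30 0 0 0 0 0 0; 30 0 0 0 0 0 0; 30 0 0 0 0 0 0; 30 0 0 0 0 0 0",
)

```text
time: 31.03
tool_pos: [0.4588, 0.2372, 0.0807]
ee_rot: [-0.59, 1.567, 0.333]
wrist_force: [0.6, 0.0, 5.0]
width: 0.0464
```

step_arm(
  motion="30 -0.5 0 0 0 0 0; 30 -1.5 0 0 0 0 0; 30 -2.5 0 0 0 0 0; 30 -2.5 0 0 0 0 0; 30 -2.5 0 0 0 0 0; 30 -2.5 0 0 0 0 0; 30 -2.5 0 0 0 0 0; 30 -2.5 0 0 0 0 0; 30 -2.5 0 0 0 0 0; 30 -1 0 0 0 0 0; 30 0 0 0 0.1 0 0; 30 0 0 0 0.12 0 0; 30 0 0 0 0.12 0 0; 30 0 0 0 0.12 0 0; 30 0 0 0 0.12 0 0; 30 0 0 0 0.12 0 0; 30 0 0 0 0.12 0 0; 30 0 0 0 0.12 0 0; 30 0 0 0 0 0 0",
)

```text
time: 32.62
tool_pos: [0.4566, 0.2363, 0.2813]
ee_rot: [-2.712, 1.565, -2.732]
wrist_force: [0.2, -0.2, -5.3]
width: 0.0457
```

```bash
python3 - <<'E'
from h import *
plan([.531,-.281,.27],-1)
E
```

```text
t 32.62 pos [0.4566 0.2363 0.2813] jaw -1.14 -> -1.0 w 0.0457 j6 0.39 F [ 0.2 -0.2 -5.3]
 turn [-0.0025 -0.0048  0.0022] then shift cm [  1.13 -51.59   8.34]
```

step_arm(
  motion="30 0 -1.5 0.2 0 0 0; 30 0 -2.8 0.45 0 0 0; 30 0 -2.8 0.45 0 0 0; 30 0 -2.8 0.45 0 0 0; 30 0 -2.8 0.45 0 0 0; 30 0 -2.8 0.45 0 0 0; 30 0 -2.8 0.45 0 0 0; 30 0 -2.8 0.45 0 0 0; 30 0 -2.8 0.45 0 0 0; 30 0 -2.8 0.45 0 0 0; 30 0 -2.8 0.45 0 0 0; 30 0 -2.8 0.45 0 0 0; 30 0 -2.8 0.45 0 0 0; 30 0 -2.8 0.45 0 0 0; 30 0 -2.8 0.45 0 0 0; 30 0 -2.8 0.45 0 0 0; 30 0 -2.8 0.45 0 0 0; 30 0 -2.8 0.45 0 0 0; 30 0 -1.5 0.3 0 0 0; 30 0 -0.9 0.2 0 0 0",
)

```text
time: 34.28
tool_pos: [0.5312, -0.2814, 0.2817]
ee_rot: [2.648, 1.567, 2.63]
wrist_force: [-0.4, 0.4, -5.6]
width: 0.0458
```

```bash
python3 - <<'E'
from h import *
plan([.531,-.281,.093],-1)
E
```

```text
t 34.28 pos [ 0.5312 -0.2814  0.2817] jaw -1.04 -> -1.0 w 0.0458 j6 -0.56 F [-0.4  0.4 -5.6]
 turn [-0.0007 -0.0035 -0.0019] then shift cm [18.87  0.04 -0.03]
```

step_arm(
  motion="30 1 0 0 0 0 0; 30 2.3 0 0 0 0 0; 30 2.5 0 0 0 0 0; 30 2.5 0 0 0 0 0; 30 2.5 0 0 0 0 0; 30 2.5 0 0 0 0 0; 30 2 0 0 0 0 0; 30 1.5 0 0 0 0 0; 30 1 0 0 0 0 0; 30 0.5 0 0 0 0 0; 30 0 0 0 0 0 0; 30 0 0 0 0 0 0",
)

```text
time: 35.28
tool_pos: [0.5322, -0.2794, 0.1017]
ee_rot: [-0.369, 1.57, -0.386]
wrist_force: [-0.5, -0.2, -5.5]
width: 0.0457
```

step_arm(
  motion="30 0.3 0 0 0 0 0; 30 0.3 0 0 0 0 0; 30 0.2 0 0 0 0 0; 30 0.1 0 0 0 0 0; 30 0 0 0 0 0 0; 30 0 0 0 0 0 0",
)

```text
time: 35.78
tool_pos: [0.5319, -0.28, 0.0927]
ee_rot: [-0.549, 1.57, -0.567]
wrist_force: [-0.3, 1.0, -2.9]
width: 0.0459
```

step_arm(
  motion="30 0.1 0 0 0 0 0; 65 0 0 0 0 0 0; 65 0 0 0 0 0 0; 65 0 0 0 0 0 0; 65 -0.5 0 0 0 0 0; 65 -1.5 0 0 0 0 0; 65 -2.5 0 0 0 0 0; 65 -2.5 0 0 0 0 0; 65 -2.5 0 0 0 0 0; 65 -2.5 0 0 0 0 0; 65 -2.5 0 0 0 0 0; 60 -2.5 0 0 0 0 0; 60 0 2 0 0 0 0; 60 0 2.5 0 0 0 0; 60 0 2.5 0 0 0 0; 60 0 2.5 0 0 0 0; 60 0 2.5 0 0 0 0; 60 0 2.5 0 0 0 0; 60 0 2.5 0 0 0 0; 60 0 2.5 0 0 0 0",
)

```text
time: 37.45
tool_pos: [0.5353, -0.0837, 0.2616]
ee_rot: [-0.263, 1.57, -0.281]
wrist_force: [-0.0, 0.7, -1.0]
width: 0.0564
```

```bash
python3 - <<'E'
from h import *
plan([.627,.086,.26],112.5)
im=shot("side");crop(im,220,100,480,395,2,"b1");crop(im,320,200,390,270,8,"b1z")
im=shot("top");crop(im,200,100,640,300,1.8,"b1t");crop(im,305,145,360,205,8,"b1tz")
E
```

```text
t 37.45 pos [ 0.5353 -0.0837  0.2616] jaw -1.04 -> -67.5 w 0.0564 j6 -0.24 F [-0.   0.7 -1. ]
 turn [ 1.16e+00  1.20e-03 -4.00e-04] then shift cm [  0.16  14.97 -12.16]
```

View pics/b1.png

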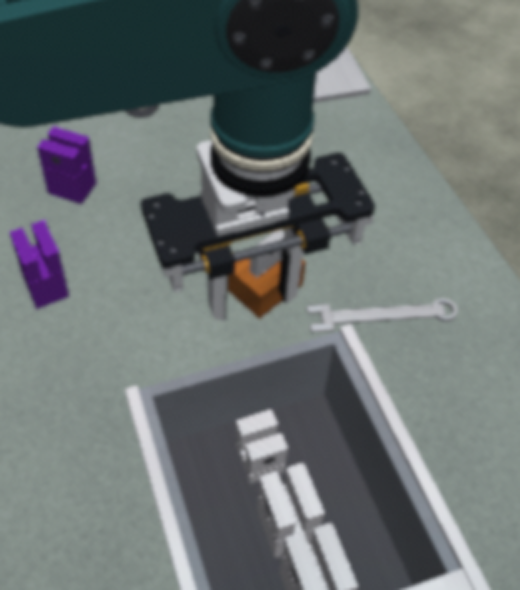

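View pics/b1z.png

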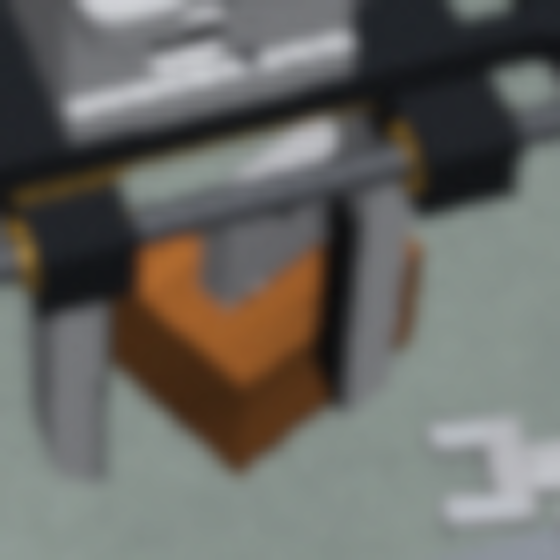

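View pics/b1t.png

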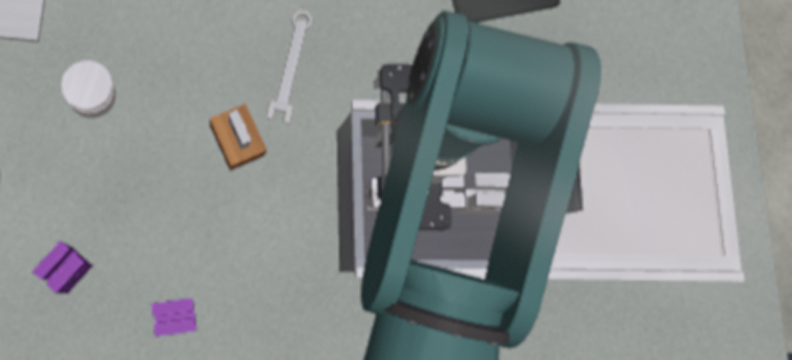

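View pics/b1tz.png

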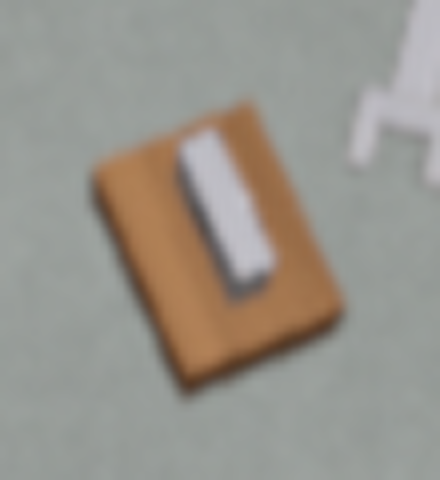

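```bash
python3 - <<'E'
from h import *
for p,z in [([(177,145),(213,127),(276,264),(241,284)],.096),([(93,172),(250,102),(344,307),(185,385)],.05)]:
    P=np.array([ray("top",305+(a+.5)/8-.5,145+(b+.5)/8-.5,z) for a,b in p]);print(P.mean(0).round(4),[np.linalg.norm(P[i]-P[i-1]).round(4) for i in range(4)])
    d=P[0]+P[1]-P[2]-P[3];print(np.degrees(np.arctan2(d[1],d[0])))
E
```

```text
[0.6276 0.088  0.096 ] [np.float64(0.0511), np.float64(0.0134), np.float64(0.0504), np.float64(0.0133)]
23.710149256226824
[0.6266 0.0886 0.05  ] [np.float64(0.0805), np.float64(0.0596), np.float64(0.0787), np.float64(0.0607)]
23.065597531558062
```

step_arm(
  motion="60 0 0 0 0.114 0 0; 60 0 0 0 0.114 0 0; 60 0 0 0 0.114 0 0; 60 0 0 0 0.114 0 0; 60 0 0 0 0.114 0 0; 60 0 0 0 0.114 0 0; 60 0 0 0 0.114 0 0; 60 0 0 0 0.114 0 0; 60 0 0 0 0.114 0 0; 60 0 0 0 0.118 0 0; 60 0 1.9 -1.5 0 0 0; 60 0 1.9 -1.5 0 0 0; 60 0 1.9 -1.5 0 0 0; 60 0 1.9 -1.5 0 0 0; 60 0 1.9 -1.5 0 0 0; 60 0 1.9 -1.5 0 0 0; 60 0 1.9 -1.5 0 0 0; 60 0 1.2 -1.2 0 0 0; 60 0 0 0 0 0 0; 60 0 0 0 0 0 0",
)

```text
time: 39.22
tool_pos: [0.6221, 0.0798, 0.2607]
ee_rot: [-0.769, 1.57, -1.931]
wrist_force: [0.4, 0.3, -0.1]
width: 0.0564
```

```bash
python3 - <<'E'
from h import *
plan([.627,.0875,.078],113.4)
E
```

```text
t 39.22 pos [0.6221 0.0798 0.2607] jaw -66.55 -> -66.6 w 0.0564 j6 1.2 F [ 0.4  0.3 -0.1]
 turn [0.0009 0.0008 0.0008] then shift cm [18.27  0.76 -0.52]
```

step_arm(
  motion="45 0 0.8 -0.5 0 0 0; 45 2.5 0 0 0 0 0; 45 2.5 0 0 0 0 0; 45 2.5 0 0 0 0 0; 45 2.5 0 0 0 0 0; 45 2.5 0 0 0 0 0; 45 2.5 0 0 0 0 0; 45 1.5 0 0 0 0 0; 45 1 0 0 0 0 0; 45 0.7 0 0 0 0 0; 45 0 0 0 0 0 0; 0 0 0 0 0 0 0; 0 0 0 0 0 0 0; 0 0 0 0 0 0 0; 0 0 0 0 0 0 0; 0 0 0 0 0 0 0; 0 0 0 0 0 0 0",
)

```text
time: 40.63
tool_pos: [0.6277, 0.0881, 0.0801]
ee_rot: [1.239, 1.569, 0.077]
wrist_force: [0.0, 0.1, 2.6]
width: 0.014
```

```bash
python3 - <<'E'
from h import *
plan([.5347,-.1308,.2],-90.6)
crop(shot("side"),300,140,480,300,4,"b2")
E
```

```text
t 40.63 pos [0.6277 0.0881 0.0801] jaw -66.57 -> -90.6 w 0.014 j6 1.21 F [0.  0.1 2.6]
 turn [ 4.194e-01  2.000e-04 -1.800e-03] then shift cm [-11.99  -9.07  21.99]
```

View pics/b2.png

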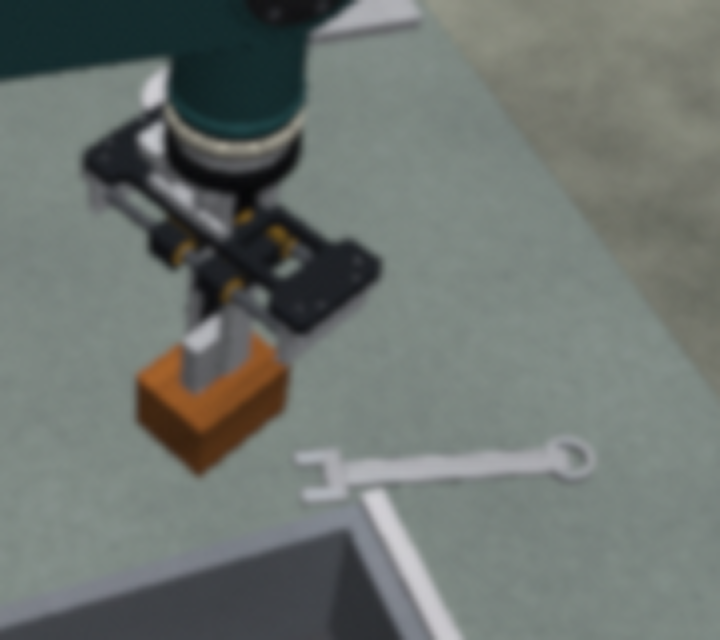

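Gauge gripped at 14.0 mm. Return pose noted. Lifting.

step_arm(
  motion="0 -0.5 0 0 0 0 0; 0 -1 0 0 0 0 0; 0 -2 0 0 0 0 0; 0 -2.5 0 0 0 0 0; 0 -2.5 0 0 0 0 0; 0 -2.5 0 0 0 0 0; 0 -2.5 0 0 0 0 0; 0 -1.5 0 0 0 0 0; 0 0 0 0 0.105 0 0; 0 0 0 0 0.105 0 0; 0 0 0 0 0.105 0 0; 0 0 0 0 0.105 0 0; 0 0 -1 2.2 0 0 0; 0 0 -1 2.4 0 0 0; 0 0 -1 2.4 0 0 0; 0 0 -1 2.4 0 0 0; 0 0 -1 2.4 0 0 0; 0 0 -1 2.4 0 0 0; 0 0 -1 2.4 0 0 0; 0 0 -1 2.4 0 0 0",
)

```text
time: 42.35
tool_pos: [0.5443, -0.1022, 0.2295]
ee_rot: [0.724, 1.57, -0.858]
wrist_force: [0.6, 0.5, -1.0]
width: 0.0139
```

```bash
python3 - <<'E'
from h import *
plan([.5347,-.1308,.15],-90.6)
im=shot("side");crop(im,220,100,480,395,2,"b3")
im=shot("top");crop(im,380,130,520,270,5,"b3t")
E
```

```text
t 42.35 pos [ 0.5443 -0.1022  0.2295] jaw -90.64 -> -90.6 w 0.0139 j6 1.29 F [ 0.6  0.5 -1. ]
 turn [-0.0006  0.0003 -0.0002] then shift cm [ 7.95 -0.93  2.87]
```

View pics/b3.png

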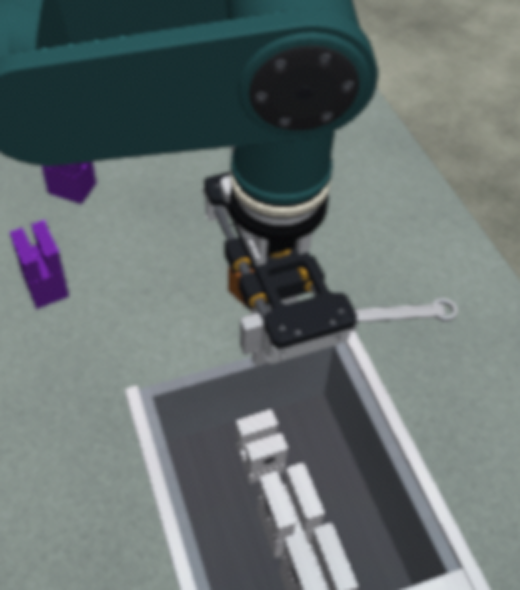

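View pics/b3t.png

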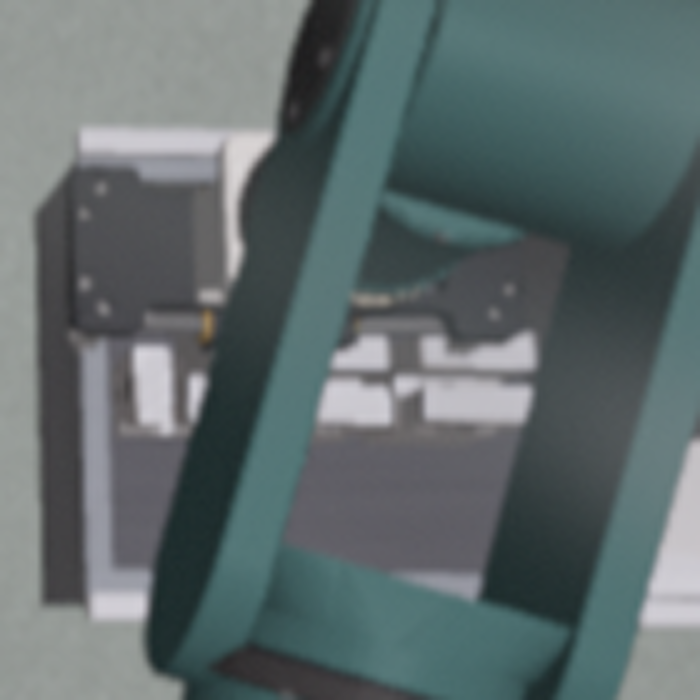

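Yoke 1 is unmoved in the side view, at about (262,442) in the crop. Hover above it.

step_arm(
  motion="0 0 -0.9 1.5 0 0 0; 0 0 0 1.4 0 0 0; 0 2 0 0 0 0 0; 0 2 0 0 0 0 0; 0 2 0 0 0 0 0; 0 1.5 0 0 0 0 0; 0 0 0 0 0 0 0; 0 0 0 0 0 0 0",
)

```text
time: 43.12
tool_pos: [0.5356, -0.1297, 0.1532]
ee_rot: [-1.923, 1.569, 2.779]
wrist_force: [0.3, -0.8, -2.0]
width: 0.0136
```

```bash
python3 - <<'E'
from h import *
plan([.5347,-.1308,.1021],-90.6)
im=shot("side");crop(im,290,250,400,370,6,"b4")
E
```

```text
t 43.12 pos [ 0.5356 -0.1297  0.1532] jaw -90.62 -> -90.6 w 0.0136 j6 1.24 F [ 0.3 -0.8 -2. ]
 turn [-0.0004 -0.0007  0.0019] then shift cm [ 5.11 -0.09  0.11]
```

View pics/b4.png

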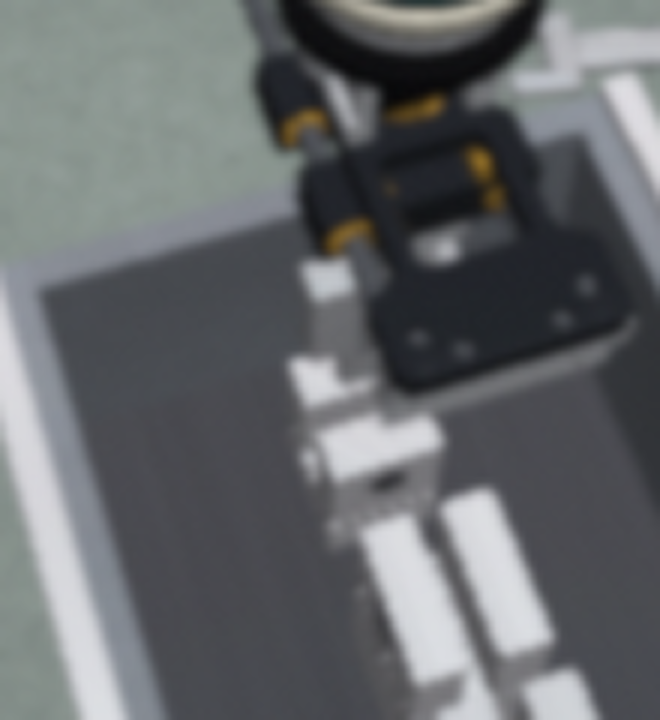

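The blade is above yoke 1's slot. Inserting slowly.

step_arm(
  motion="0 0.5 -0.1 0.1 0 0 0; 0 0.8 0 0 0 0 0; 0 0.6 0 0 0 0 0; 0 0.4 0 0 0 0 0; 0 0.3 0 0 0 0 0; 0 0.3 0 0 0 0 0; 0 0 0 0 0 0 0; 0 0 0 0 0 0 0",
)

```text
time: 43.83
tool_pos: [0.5347, -0.131, 0.1249]
ee_rot: [-1.632, 1.571, 3.069]
wrist_force: [-0.1, -0.3, -1.1]
width: 0.0141
```

No contact force. The tip is about 11 mm into the slot. Continuing.

step_arm(
  motion="0 0.5 0 0 0 0 0; 0 0.5 0 0 0 0 0; 0 0.5 0 0 0 0 0; 0 0.4 0 0 0 0 0; 0 0.2 0 0 0 0 0; 0 0 0 0 0 0 0; 0 0 0 0 0 0 0",
)

```text
time: 44.42
tool_pos: [0.5346, -0.131, 0.1038]
ee_rot: [-1.721, 1.57, 2.981]
wrist_force: [-0.5, -0.8, -0.8]
width: 0.0136
```

step_arm(
  motion="0 0.15 0 0 0 0 0; 0 0.1 0 0 0 0 0; 0 0.1 0 0 0 0 0; 0 0 0 0 0 0 0; 0 0 0 0 0 0 0",
)

```text
time: 44.83
tool_pos: [0.5351, -0.1312, 0.102]
ee_rot: [1.166, 1.569, -0.416]
wrist_force: [-2.2, 1.4, 5.9]
width: 0.0139
```

Shoulder seated: 5.9 N at the expected height. Holding for over a second.

step_arm(
  motion="0 0.05 0 0 0 0 0; 0 0 0 0 0 0 0; 0 0 0 0 0 0 0; 0 0 0 0 0 0 0; 0 0 0 0 0 0 0; 0 0 0 0 0 0 0; 0 0 0 0 0 0 0; 0 0 0 0 0 0 0; 0 0 0 0 0 0 0; 0 0 0 0 0 0 0; 0 0 0 0 0 0 0; 0 0 0 0 0 0 0; 0 0 0 0 0 0 0; 0 0 0 0 0 0 0; 0 0 0 0 0 0 0; 0 0 0 0 0 0 0; 0 0 0 0 0 0 0; 0 0 0 0 0 0 0",
)

```text
time: 46.33
tool_pos: [0.5351, -0.1312, 0.102]
ee_rot: [1.169, 1.569, -0.412]
wrist_force: [-2.7, 0.9, 8.0]
width: 0.0135
```

```bash
python3 - <<'E'
from h import *
plan([.5339,-.2052,.18],-1.1)
im=shot("side");crop(im,290,250,400,370,6,"b5")
E
```

```text
t 46.33 pos [ 0.5351 -0.1312  0.102 ] jaw -90.64 -> -1.1 w 0.0135 j6 1.24 F [-2.7  0.9  8. ]
 turn [-1.5627e+00  1.9000e-03 -8.0000e-04] then shift cm [-7.8  -7.41  0.02]
```

View pics/b5.png

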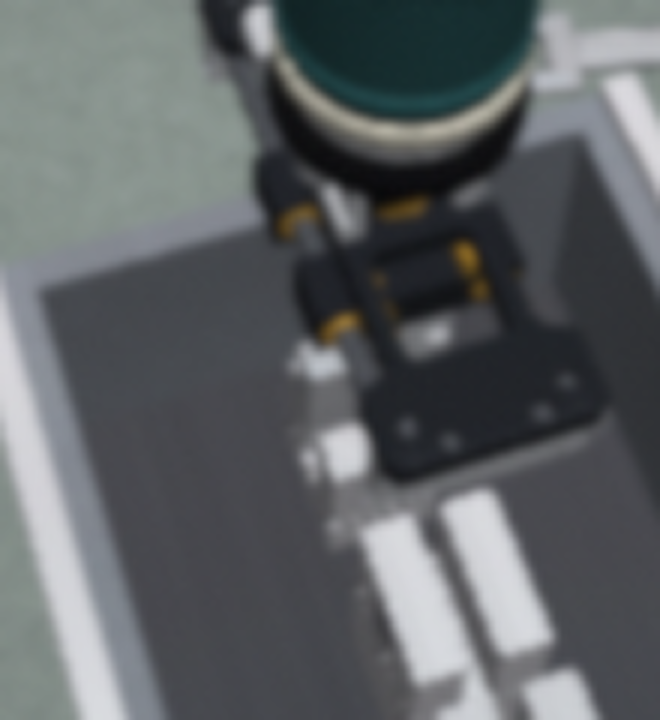

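Shoulder sits flat on yoke 1's prongs. Next, yoke 3.

step_arm(
  motion="0 -0.5 0 0 0 0 0; 0 -1 0 0 0 0 0; 0 -1.5 0 0 0 0 0; 0 -2 0 0 0 0 0; 0 -2.5 0 0 0 0 0; 0 -2.3 0 0 0 0 0; 0 0 0 0 -0.12 0 0; 0 0 0 0 -0.12 0 0; 0 0 0 0 -0.12 0 0; 0 0 0 0 -0.12 0 0; 0 0 0 0 -0.12 0 0; 0 0 0 0 -0.12 0 0; 0 0 0 0 -0.12 0 0; 0 0 0 0 -0.12 0 0; 0 0 0 0 -0.12 0 0; 0 0 0 0 -0.12 0 0; 0 0 0 0 -0.12 0 0; 0 0 0 0 -0.12 0 0; 0 0 0 0 -0.12 0 0; 0 0 0 0 0 0 0",
)

```text
time: 48.05
tool_pos: [0.5348, -0.1311, 0.1981]
ee_rot: [-0.661, 1.571, -0.682]
wrist_force: [0.6, 0.1, -1.6]
width: 0.0139
```

```bash
python3 - <<'E'
from h import *
plan([.5339,-.2052,.18],-1.1)
im=shot("side");crop(im,220,100,480,395,2,"b6")
E
```

```text
t 48.05 pos [ 0.5348 -0.1311  0.1981] jaw -1.15 -> -1.1 w 0.0139 j6 -0.32 F [ 0.6  0.1 -1.6]
 turn [-0.0009  0.0002  0.0001] then shift cm [ 1.81 -7.41  0.05]
```

View pics/b6.png

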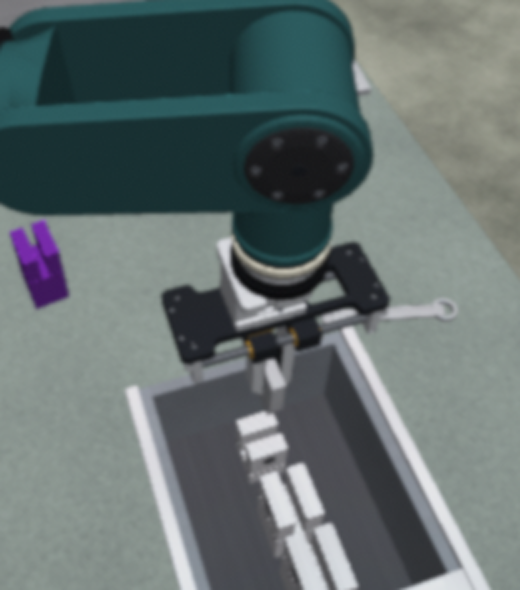

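All three yokes are unmoved, with yoke 3 at about (292,495) in the crop.

step_arm(
  motion="0 0 -1.5 0 0 0 0; 0 0 -2.2 0 0 0 0; 0 0 -2.2 0 0 0 0; 0 0 -1.5 0 0 0 0; 0 1 0 0 0 0 0; 0 1 0 0 0 0 0; 0 0 0 0 0 0 0; 0 0 0 0 0 0 0",
)

```text
time: 48.77
tool_pos: [0.5323, -0.2035, 0.1761]
ee_rot: [2.564, 1.567, 2.543]
wrist_force: [-0.2, -0.0, -0.9]
width: 0.0139
```

```bash
python3 - <<'E'
from h import *
plan([.5339,-.2052,.1261],-1.1)
im=shot("side");crop(im,290,250,400,370,6,"b7")
E
```

```text
t 48.77 pos [ 0.5323 -0.2035  0.1761] jaw -1.23 -> -1.1 w 0.0139 j6 -0.44 F [-0.2 -0.  -0.9]
 turn [-0.0023 -0.0031 -0.0021] then shift cm [ 5.   -0.16  0.16]
```

View pics/b7.png

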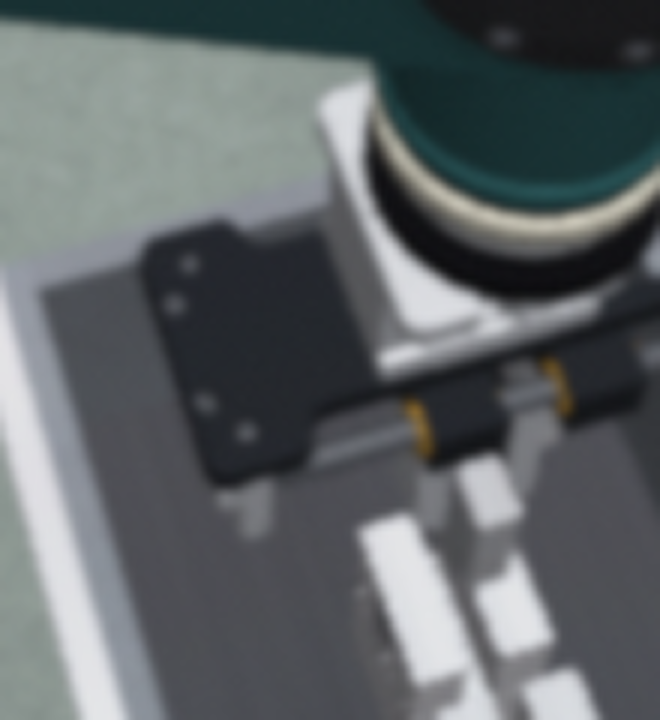

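step_arm(
  motion="0 0.3 -0.1 0.15 -0.002 0 0; 0 0.5 0 0 0 0 0; 0 0.5 0 0 0 0 0; 0 0.5 0 0 0 0 0; 0 0.5 0 0 0 0 0; 0 0.2 0 0 0 0 0; 0 0 0 0 0 0 0; 0 0 0 0 0 0 0",
)

```text
time: 49.48
tool_pos: [0.5345, -0.206, 0.1528]
ee_rot: [2.749, 1.57, 2.728]
wrist_force: [-0.0, -1.2, -1.7]
width: 0.0136
```

step_arm(
  motion="0 0.5 0 0 0 0 0; 0 0.5 0 0 0 0 0; 0 0.5 0 0 0 0 0; 0 0.5 0 0 0 0 0; 0 0.3 0 0 0 0 0; 0 0.2 0 0 0 0 0; 0 0 0 0 0 0 0; 0 0 0 0 0 0 0",
)

```text
time: 50.15
tool_pos: [0.5346, -0.206, 0.1279]
ee_rot: [-2.85, 1.571, -2.87]
wrist_force: [0.2, 0.3, -1.2]
width: 0.0138
```

step_arm(
  motion="0 0.15 0 0 0 0 0; 0 0.1 0 0 0 0 0; 0 0.1 0 0 0 0 0; 0 0 0 0 0 0 0; 0 0 0 0 0 0 0",
)

```text
time: 50.57
tool_pos: [0.5349, -0.2062, 0.126]
ee_rot: [-0.485, 1.569, -0.505]
wrist_force: [-1.4, 0.9, 6.2]
width: 0.0138
```

Yoke 3 seated at the expected height with 6 N. Holding.

step_arm(
  motion="0 0.05 0 0 0 0 0; 0 0 0 0 0 0 0; 0 0 0 0 0 0 0; 0 0 0 0 0 0 0; 0 0 0 0 0 0 0; 0 0 0 0 0 0 0; 0 0 0 0 0 0 0; 0 0 0 0 0 0 0; 0 0 0 0 0 0 0; 0 0 0 0 0 0 0; 0 0 0 0 0 0 0; 0 0 0 0 0 0 0; 0 0 0 0 0 0 0; 0 0 0 0 0 0 0; 0 0 0 0 0 0 0; 0 0 0 0 0 0 0; 0 0 0 0 0 0 0; 0 0 0 0 0 0 0",
)

```text
time: 52.07
tool_pos: [0.5349, -0.2062, 0.126]
ee_rot: [-0.458, 1.569, -0.478]
wrist_force: [-2.5, 0.6, 7.9]
width: 0.0135
```

step_arm(
  motion="0 -0.5 0 0 0 0 0; 0 -1 0 0 0 0 0; 0 -1.5 0 0 0 0 0; 0 -1.5 0 0 0 0 0; 0 -1.5 0 0 0 0 0; 0 -1.4 0 0 0 0 0; 0 0 0 0 0 0 0; 0 0 0 0 0 0 0",
)

```text
time: 52.73
tool_pos: [0.5351, -0.2063, 0.1988]
ee_rot: [-0.494, 1.569, -0.514]
wrist_force: [0.7, 0.6, -0.6]
width: 0.0139
```

```bash
python3 - <<'E'
from h import *
plan([.5319,-.28,.19],-1.04)
im=shot("side");crop(im,220,100,480,395,2,"b8")
im=shot("top");crop(im,380,130,520,270,5,"b8t")
E
```

```text
t 52.73 pos [ 0.5351 -0.2063  0.1988] jaw -1.14 -> -1.04 w 0.0139 j6 -0.45 F [ 0.7  0.6 -0.6]
 turn [-0.0018  0.0019  0.001 ] then shift cm [ 0.88 -7.38 -0.18]
```

View pics/b8.png

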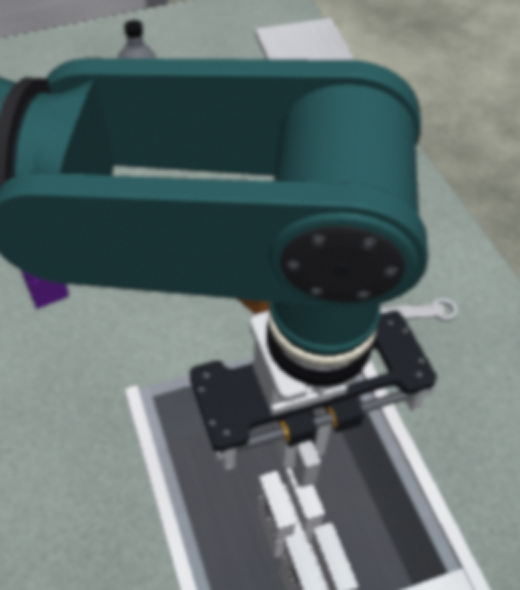

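View pics/b8t.png

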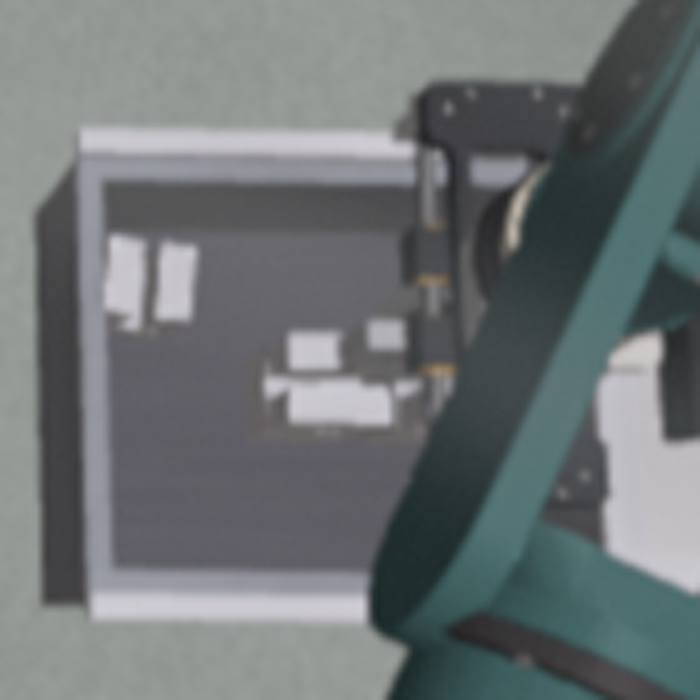

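Yoke 1, already checked, has been knocked to the far-left corner at about (150,278) in the top crop. It is still in the bay and I'll check it later. Yoke 4 is unmoved, so I'll continue.

step_arm(
  motion="0 0 -1.5 0 0 0 0; 0 0 -2.2 0 0 0 0; 0 0 -2.2 0 0 0 0; 0 0 -1.5 -0.1 0 0 0; 0 0.8 0 0 0 0 0; 0 0 0 0 0 0 0; 0 0 0 0 0 0 0",
)

```text
time: 53.42
tool_pos: [0.5314, -0.2792, 0.1883]
ee_rot: [2.393, 1.567, 2.373]
wrist_force: [-0.9, 1.0, -1.5]
width: 0.0142
```

```bash
python3 - <<'E'
from h import *
plan([.5319,-.28,.1381],-1.04)
im=shot("side");crop(im,270,200,400,400,3,"b9")
E
```

```text
t 53.42 pos [ 0.5314 -0.2792  0.1883] jaw -1.15 -> -1.04 w 0.0142 j6 -0.56 F [-0.9  1.  -1.5]
 turn [-0.002  -0.0025 -0.0023] then shift cm [ 5.02 -0.07  0.05]
```

View pics/b9.png

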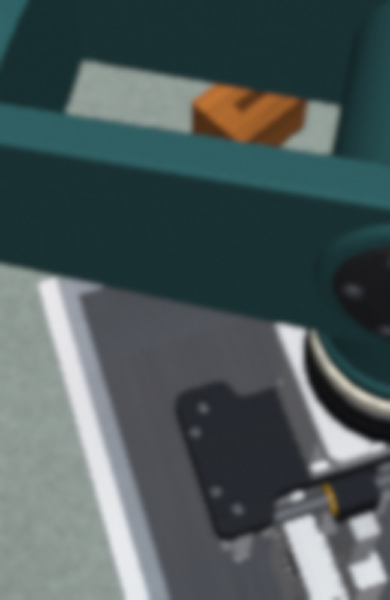

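step_arm(
  motion="0 0.3 0 0 0 0 0; 0 0.5 0 0 0 0 0; 0 0.5 0 0 0 0 0; 0 0.5 0 0 0 0 0; 0 0.4 0 0 0 0 0; 0 0 0 0 0 0 0; 0 0 0 0 0 0 0",
)

```text
time: 54.05
tool_pos: [0.5319, -0.2798, 0.1674]
ee_rot: [2.649, 1.57, 2.629]
wrist_force: [-0.2, -0.4, -2.1]
width: 0.0138
```

step_arm(
  motion="0 0.5 0 0 0 0 0; 0 0.5 0 0 0 0 0; 0 0.5 0 0 0 0 0; 0 0.5 0 0 0 0 0; 0 0.4 0 0 0 0 0; 0 0.3 0 0 0 0 0; 0 0 0 0 0 0 0; 0 0 0 0 0 0 0",
)

```text
time: 54.72
tool_pos: [0.532, -0.2799, 0.1407]
ee_rot: [2.669, 1.57, 2.649]
wrist_force: [-0.4, -0.0, -1.1]
width: 0.0139
```

step_arm(
  motion="0 0.2 0 0 0 0 0; 0 0.15 0 0 0 0 0; 0 0.1 0 0 0 0 0; 0 0 0 0 0 0 0; 0 0 0 0 0 0 0",
)

```text
time: 55.13
tool_pos: [0.5324, -0.2802, 0.138]
ee_rot: [-0.589, 1.569, -0.609]
wrist_force: [-1.3, 0.5, 5.3]
width: 0.0136
```

Yoke 4 seated at the expected height. Holding, then withdrawing.

step_arm(
  motion="0 0.05 0 0 0 0 0; 0 0 0 0 0 0 0; 0 0 0 0 0 0 0; 0 0 0 0 0 0 0; 0 0 0 0 0 0 0; 0 0 0 0 0 0 0; 0 0 0 0 0 0 0; 0 0 0 0 0 0 0; 0 0 0 0 0 0 0; 0 0 0 0 0 0 0; 0 0 0 0 0 0 0; 0 0 0 0 0 0 0; 0 0 0 0 0 0 0; 0 0 0 0 0 0 0; 0 0 0 0 0 0 0; 0 0 0 0 0 0 0; 0 0 0 0 0 0 0; 0 0 0 0 0 0 0",
)

```text
time: 56.63
tool_pos: [0.5324, -0.2802, 0.138]
ee_rot: [-0.587, 1.569, -0.607]
wrist_force: [-2.3, 1.5, 7.2]
width: 0.0138
```

step_arm(
  motion="0 -0.5 0 0 0 0 0; 0 -1 0 0 0 0 0; 0 -1.5 0 0 0 0 0; 0 -2 0 0 0 0 0; 0 -2.5 0 0 0 0 0; 0 -2.5 0 0 0 0 0; 0 -2.5 0 0 0 0 0; 0 0 0 0 0.115 0 0; 0 0 0 0 0.115 0 0; 0 0 0 0 0.115 0 0; 0 0 0 0 0.115 0 0; 0 0 0 0 0.115 0 0; 0 0 0 0 0.115 0 0; 0 0 0 0 0.115 0 0; 0 0 0 0 0.115 0 0; 0 0 0 0 0.115 0 0; 0 0 0 0 0.107 0 0; 0 0 0 0 0 0 0",
)

```text
time: 58.13
tool_pos: [0.5321, -0.2801, 0.2609]
ee_rot: [-2.106, 1.571, 3.014]
wrist_force: [-0.3, -0.7, -0.7]
width: 0.0141
```

```bash
python3 - <<'E'
from h import *
plan([.6277,.0881,.2],-66.57)
E
```

```text
t 58.13 pos [ 0.5321 -0.2801  0.2609] jaw -66.67 -> -66.57 w 0.0141 j6 0.59 F [-0.3 -0.7 -0.7]
 turn [-0.0018 -0.0001  0.0001] then shift cm [  6.09  23.41 -29.98]
```

step_arm(
  motion="0 0 1 -1.3 0 0 0; 0 0 1.6 -2 0 0 0; 0 0 1.6 -2.1 0 0 0; 0 0 1.6 -2.1 0 0 0; 0 0 1.6 -2.1 0 0 0; 0 0 1.6 -2.1 0 0 0; 0 0 1.6 -2.1 0 0 0; 0 0 1.6 -2.1 0 0 0; 0 0 1.6 -2.1 0 0 0; 0 0 1.6 -2.1 0 0 0; 0 0 1.6 -2.1 0 0 0; 0 0 1.6 -2.1 0 0 0; 0 0 1.6 -2.1 0 0 0; 0 0 1.6 -2.1 0 0 0; 0 0 1.2 -1.5 0 0 0; 0 0 0.4 -0.4 0 0 0; 0 0 0 0 0 0 0; 0 0 0 0 0 0 0; 0 0 0 0 0 0 0",
)

```text
time: 59.72
tool_pos: [0.6259, 0.0906, 0.261]
ee_rot: [-0.585, 1.57, -1.748]
wrist_force: [0.1, 0.6, -0.4]
width: 0.0138
```

```bash
python3 - <<'E'
from h import *
plan([.6277,.0881,.13],-66.57)
im=shot("side");crop(im,220,100,480,395,2,"c1")
im=shot("top");crop(im,380,130,520,270,5,"c1t")
E
```

```text
t 59.72 pos [0.6259 0.0906 0.261 ] jaw -66.62 -> -66.57 w 0.0138 j6 1.22 F [ 0.1  0.6 -0.4]
 turn [-0.0008  0.0007  0.0005] then shift cm [13.1   0.07  0.31]
```

View pics/c1.png

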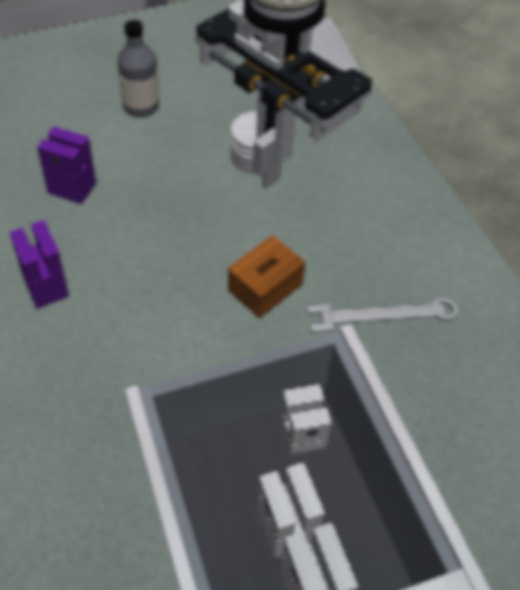

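View pics/c1t.png

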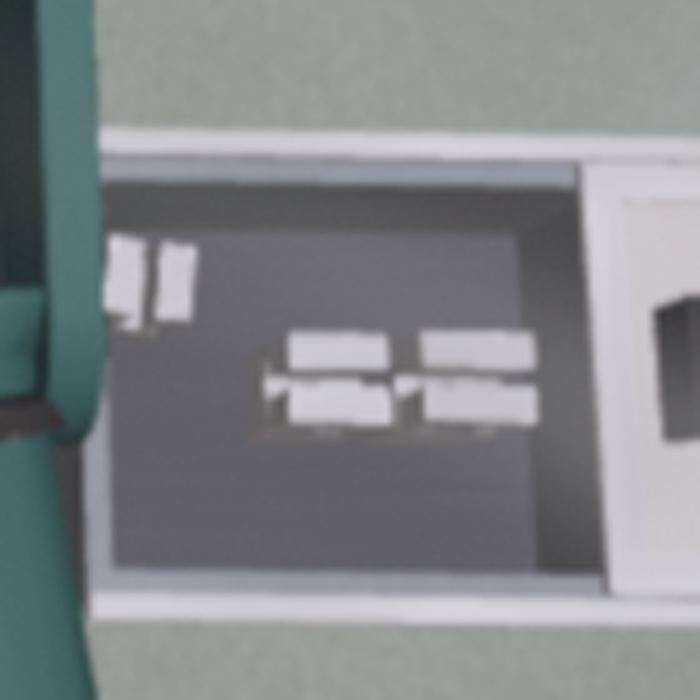

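All three yokes stand upright in the bay, and the stand's slot at about (267,265) in the crop is clear. Returning the gauge.

step_arm(
  motion="0 0 0.1 0.3 0 0 0; 0 2.5 0 0 0 0 0; 0 2.5 0 0 0 0 0; 0 2.5 0 0 0 0 0; 0 2.5 0 0 0 0 0; 0 1.5 0 0 0 0 0; 0 1 0 0 0 0 0; 0 0 0 0 0 0 0; 0 0 0 0 0 0 0",
)

```text
time: 60.57
tool_pos: [0.6282, 0.0891, 0.1362]
ee_rot: [-0.348, 1.571, -1.511]
wrist_force: [0.2, -0.7, -1.1]
width: 0.014
```

```bash
python3 - <<'E'
from h import *
plan([.6277,.0881,.081],-66.57)
im=shot("side");crop(im,310,170,400,270,6,"c2")
E
```

```text
t 60.57 pos [0.6282 0.0891 0.1362] jaw -66.61 -> -66.57 w 0.014 j6 1.21 F [ 0.2 -0.7 -1.1]
 turn [-0.0007  0.0002  0.0001] then shift cm [ 5.52 -0.09  0.07]
```

View pics/c2.png

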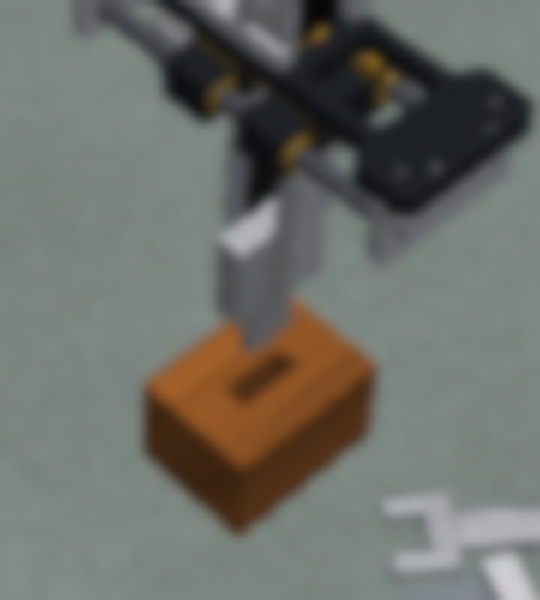

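The blade is above the slot, at about (262,378) in the crop. Down slowly.

step_arm(
  motion="0 0.6 -0.05 0.05 0 0 0; 0 0.8 0 0 0 0 0; 0 0.7 0 0 0 0 0; 0 0.5 0 0 0 0 0; 0 0.4 0 0 0 0 0; 0 0 0 0 0 0 0; 0 0 0 0 0 0 0",
)

```text
time: 61.2
tool_pos: [0.6276, 0.089, 0.1054]
ee_rot: [-1.821, 1.57, -2.983]
wrist_force: [0.2, 0.1, -0.6]
width: 0.0138
```

step_arm(
  motion="0 0.5 0 0 0 0 0; 0 0.5 0 0 0 0 0; 0 0.5 0 0 0 0 0; 0 0.4 0 0 0 0 0; 0 0.3 0 0 0 0 0; 0 0.2 0 0 0 0 0; 0 0.1 0 0 0 0 0; 0 0 0 0 0 0 0; 0 0 0 0 0 0 0",
)

```text
time: 61.95
tool_pos: [0.6279, 0.089, 0.0811]
ee_rot: [1.053, 1.57, -0.109]
wrist_force: [-0.2, -0.2, -0.4]
width: 0.0141
```

step_arm(
  motion="0 0.1 0 0 0 0 0; 0 0.05 0 0 0 0 0; 0 0 0 0 0 0 0; 35 0 0 0 0 0 0; 35 0 0 0 0 0 0; 35 0 0 0 0 0 0; 35 0 0 0 0 0 0; 35 -0.5 0 0 0 0 0; 35 -1.5 0 0 0 0 0; 35 -2.5 0 0 0 0 0; 35 -2.5 0 0 0 0 0; 35 -2.5 0 0 0 0 0; 35 -2.5 0 0 0 0 0; 35 -2.5 0 0 0 0 0; 35 -2.5 0 0 0.105 0 0; 35 -1 0 0 0.105 0 0; 35 0 0 0 0.105 0 0; 35 0 0 0 0.11 0 0; 35 0 0 0 0 0 0",
)

```text
time: 63.53
tool_pos: [0.6279, 0.0889, 0.2604]
ee_rot: [1.55, 1.569, -0.039]
wrist_force: [-0.6, 0.8, 0.0]
width: 0.033
```

```bash
python3 - <<'E'
from h import *
plan([.5275,-.361,.26],-90.9)
im=shot("side");crop(im,310,170,400,270,6,"c3")
E
```

```text
t 63.53 pos [0.6279 0.0889 0.2604] jaw -91.03 -> -90.9 w 0.033 j6 1.64 F [-0.6  0.8  0. ]
 turn [-0.0023  0.     -0.0014] then shift cm [ 4.000e-02 -9.340e+00  4.515e+01]
```

View pics/c3.png

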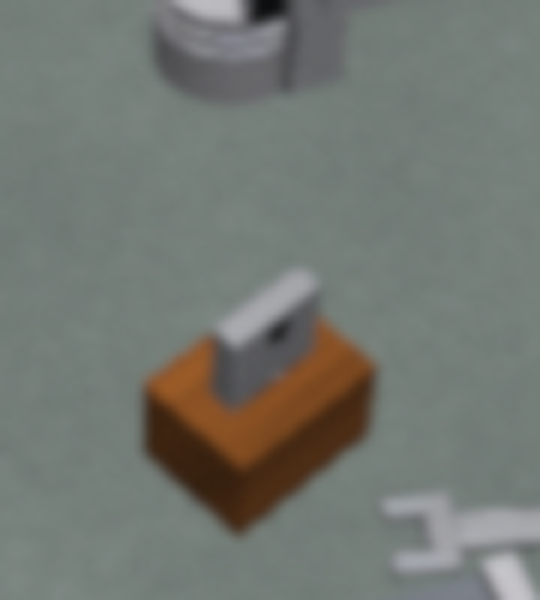

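The gauge is seated upright in its stand, shoulder on the wood. Now the guard.

step_arm(
  motion="50 0 -0.3 1.5 0 0 0; 50 0 -0.5 2.6 0 0 0; 50 0 -0.5 2.6 0 0 0; 50 0 -0.5 2.6 0 0 0; 50 0 -0.5 2.6 0 0 0; 50 0 -0.5 2.6 0 0 0; 50 0 -0.5 2.6 0 0 0; 50 0 -0.5 2.6 0 0 0; 50 0 -0.5 2.6 0 0 0; 50 0 -0.5 2.6 0 0 0; 50 0 -0.5 2.6 0 0 0; 50 0 -0.5 2.6 0 0 0; 50 0 -0.5 2.6 0 0 0; 50 0 -0.5 2.6 0 0 0; 50 0 -0.6 2.6 0 0 0; 50 0 -0.7 2.6 0 0 0; 50 0 -0.7 2.6 0 0 0; 50 0 -0.6 1.8 0 0 0; 50 0 0 0 0 0 0; 50 0 0 0 0 0 0",
)

```text
time: 65.25
tool_pos: [0.5253, -0.3597, 0.2589]
ee_rot: [-2.298, 1.57, 2.397]
wrist_force: [0.5, 0.3, -0.1]
width: 0.0469
```

```bash
python3 - <<'E'
from h import *
plan([.5275,-.361,.16],-90.9)
E
```

```text
t 65.25 pos [ 0.5253 -0.3597  0.2589] jaw -91.0 -> -90.9 w 0.0469 j6 0.9 F [ 0.5  0.3 -0.1]
 turn [-0.0017 -0.0008  0.0009] then shift cm [9.89 0.22 0.12]
```

step_arm(
  motion="50 0 0.2 0.1 0 0 0; 50 2 0 0 0 0 0; 50 2.3 0 0 0 0 0; 50 2.3 0 0 0 0 0; 50 2 0 0 0 0 0; 50 1.1 0 0 0 0 0; 50 0 0 0 0 0 0; 0 0 0 0 0 0 0; 0 0 0 0 0 0 0; 0 0 0 0 0 0 0; 0 0 0 0 0 0 0; 0 0 0 0 0 0 0; 0 0 0 0 0 0 0; 0 0 0 0 0 0 0",
)

```text
time: 66.42
tool_pos: [0.5289, -0.36, 0.1636]
ee_rot: [0.796, 1.568, -0.791]
wrist_force: [0.1, -1.1, 2.5]
width: 0.014
```

step_arm(
  motion="0 0 0 -0.4 0 0 0; 0 0 0 -0.8 0 0 0; 0 0 0 -1.3 0 0 0; 0 0 0 -1.3 0 0 0; 0 0 0 -1.3 0 0 0; 0 0 0 -1.3 0 0 0; 0 0 0 -1.3 0 0 0; 0 0 0 -1.3 0 0 0; 0 0 0 -1.3 0 0 0; 0 0 0 -1.3 0 0 0; 0 0 0 -1.3 0 0 0; 0 0 0 -1.3 0 0 0; 0 0 0 -1.3 0 0 0; 0 0 0 -1.3 0 0 0; 0 0 0 -1.3 0 0 0; 0 0 0 -1.3 0 0 0; 0 0 0 -1.3 0 0 0; 0 0 0 -1.3 0 0 0; 0 0 0 -1 0 0 0; 0 0 0 0 0 0 0",
)

```text
time: 68.08
tool_pos: [0.5321, -0.126, 0.1636]
ee_rot: [2.552, 1.568, 0.968]
wrist_force: [-0.5, 1.6, 6.9]
width: 0.0138
```

step_arm(
  motion="0 0 0 -0.5 0 0 0; 0 0 0 -0.5 0 0 0; 0 0 0 -0.4 0 0 0; 0 0 0 -0.2 0 0 0; 0 0 0 0 0 0 0; 0 0 0 0 0 0 0",
)

```text
time: 68.58
tool_pos: [0.5323, -0.1117, 0.1636]
ee_rot: [1.973, 1.569, 0.388]
wrist_force: [-0.5, -1.3, 5.7]
width: 0.0135
```

step_arm(
  motion="0 0 0 -0.2 0 0 0; 0 0 0 -0.2 0 0 0; 0 0 0 0 0 0 0; 0 0 0 0 0 0 0",
)

```text
time: 68.92
tool_pos: [0.5323, -0.1106, 0.1636]
ee_rot: [0.268, 1.566, -1.319]
wrist_force: [0.0, -7.0, 4.8]
width: 0.0138
```

Hard stop at y = -0.1106, 250 mm from the open stop. Press a touch more, ease off, release and retreat.

step_arm(
  motion="0 0 0 -0.15 0 0 0; 0 0 0 0 0 0 0; 0 0 0 0.35 0 0 0; 50 0 0 0 0 0 0; 50 0 0 0 0 0 0; 50 0 0 0 0 0 0; 50 0 0 0 0 0 0; 50 0 0 0 0 0 0; 50 -1 0 0 0 0 0; 50 -2 0 0 0 0 0; 50 -2.5 0 0 0 0 0; 50 -2.5 0 0 0 0 0; 50 -2.5 0 0 0 0 0; 50 0 -2 0 0 0 0; 50 0 -2.5 0 0 0 0; 50 0 -2.5 0 0 0 0; 50 0 -2.5 0 0 0 0; 50 0 -2.5 0 0 0 0; 50 0 -2.5 0 0 0 0; 50 0 -2.5 0 0 0 0",
)

```text
time: 70.58
tool_pos: [0.3614, -0.1085, 0.2682]
ee_rot: [1.119, 1.57, -0.468]
wrist_force: [-0.0, -0.5, 0.2]
width: 0.0471
```

step_arm(
  motion="50 0 0 -2 0 0 0; 50 0 0 -2.5 0 0 0; 50 0 0 -2.5 0 0 0; 50 0 0 -2.5 0 0 0; 50 0 0 -2.5 0 0 0; 50 0 0 -2.5 0 0 0; 50 0 0 -2.5 0 0 0; 50 0 0 -2.5 0 0 0; 50 0 0 0 0 0 0",
)

```text
time: 71.33
tool_pos: [0.3653, 0.0895, 0.2683]
ee_rot: [2.79, 1.569, 1.209]
wrist_force: [-0.1, -0.0, -0.3]
width: 0.0468
```

```bash
python3 - <<'E'
from h import *
im=shot("side");crop(im,220,100,480,400,2,"d1")
im=shot("top");crop(im,130,60,630,300,1.6,"d1t");crop(im,380,130,540,270,4.5,"d1z")
plan([.5,0,.3])
E
```

```text
t 71.43 pos [0.3656 0.0866 0.2681] jaw -90.8 -> -90.8 w 0.0469 j6 1.67 F [-0.9 -0.1  0.5]
 turn [ 0.      0.0005 -0.0006] then shift cm [-3.19 13.56  8.48]
```

View pics/d1.png

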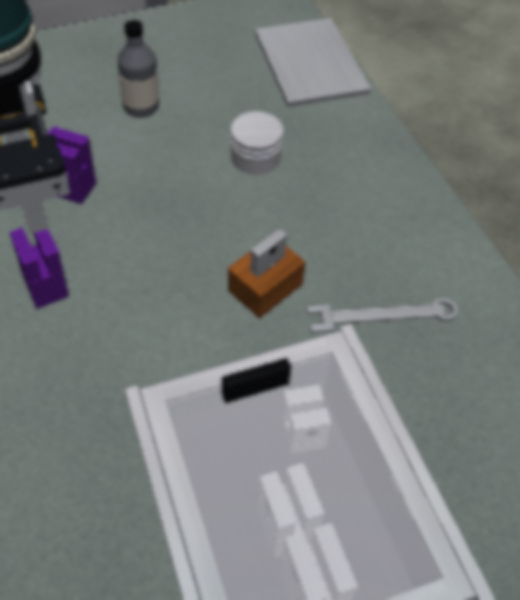

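View pics/d1t.png

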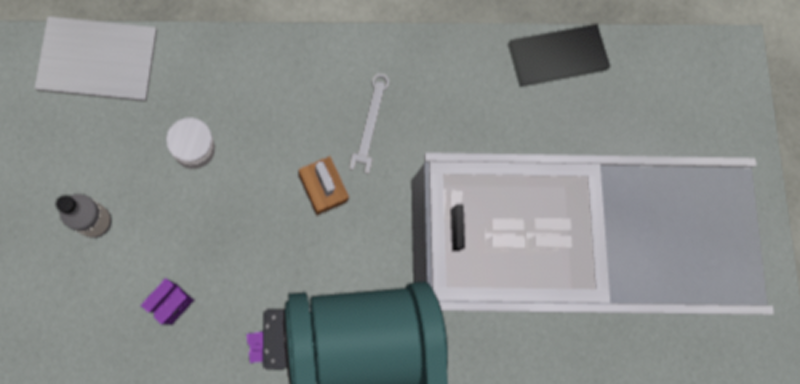

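View pics/d1z.png

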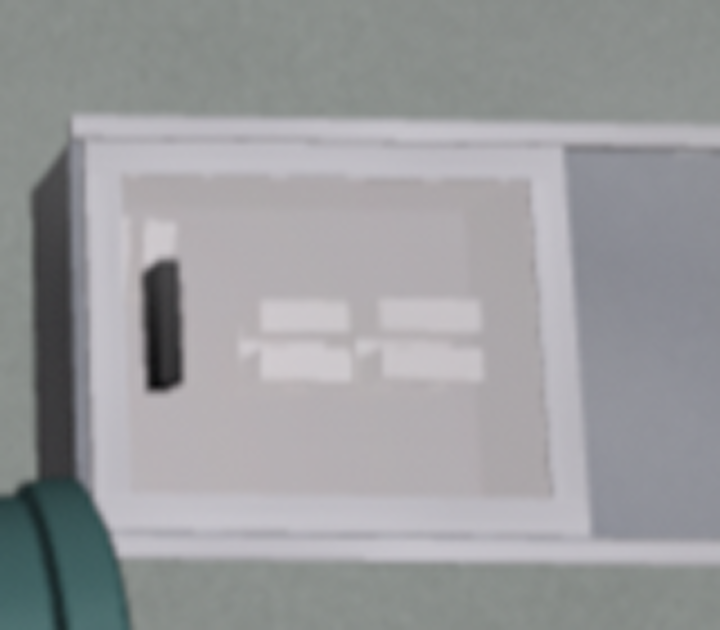

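```bash
python3 - <<'E'
from h import *
for p,z in [((85,150),.132),((95,500),.132),((564,150),.132),((590,530),.132),((162,325),.168)]:
    print(ray("top",380+(p[0]+.5)/4.5-.5,130+(p[1]+.5)/4.5-.5,z).round(4))
E
```

```text
[ 0.6377 -0.0772  0.132 ]
[ 0.4405 -0.0752  0.132 ]
[ 0.6384 -0.3503  0.132 ]
[ 0.4238 -0.3463  0.132 ]
[ 0.5313 -0.1068  0.168 ]
```

```bash
python3 - <<'E'
from bench import robot
print(robot.close_job()); print(robot.get_obs()["time"])
E
```

```text
the job is handed in; nothing more can be done
None
the job is handed in; nothing more can be done
```

The job is done and handed in at about 71 s of the 210 s allowed. No verdict came back.

- **Guard:** I slid it open to its stop. At the end I slid it shut to the other stop, 250 mm away. My last picture put its edges within about 1–2 mm of the shut position.
- **Yokes:** Three were there (1, 3 and 4). All three stand upright on the cabinet floor.
- **Slot checks:** I checked them in the order 1, 3, 4. The gauge's shoulder came to rest at the expected height each time. I held it there with 5–8 N for about 1.5 s.
- **Gauge:** It is back in its stand, with the shoulder on the wood.
- **Knocked yoke:** After its check, yoke 1 was shifted about 5 cm by something other than the robot. It is still upright inside the cabinet, so I left it there.
- **Bystanders:** The piston, bottle, wrench and purple look-alikes looked unmoved, and the arm was clear of everything. The arm partly hid one look-alike in the last top view.

One early measurement disagreed: the two cameras placed the gauge about 8 mm apart. I used the top view, and the grasp matched it to within about 1 mm.

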